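# Clamp freshly cemented stacked heels in the cam press and wind the bench timer

### The arm

A 6-joint arm with a two-finger parallel gripper is mounted at the origin on a cart in front of the work surface, level with it; the furniture and walls round the work are solid. World frame = base frame: x ahead of the robot, y to its left, z up, the work surface at z = 0. Lengths are in m, angles in rad, forces in N, time in s.
With the tool pointing down it reaches from about 0.375 to 0.9 m from the base axis. Payload 3.1 kg.
Tool frame: the origin (TCP) lies on the mounting face of the last link; the fingertips stand 173 mm ahead of it and the grasp point (between the pads) lies 155 mm ahead of it; y points along the fingers, x is the direction in which the jaws open and shut, and the axes are right-handed (so a half turn about y gives the same grasp; the last joint's range is limited). The gripper opens to 85 mm and grips with 20 to 120 N. Pads are 22 mm wide; open, the fingers measure 114 mm over their backs; the gripper's body (76 mm by 85 mm) begins 54 mm behind the grasp point. The pads swing forward as they close: fully open they stand 13 mm farther back than shut.
Start: joints at [0.926, 0.527, 1.433, -0, 1.181, -0.178], TCP at [0.281, 0.558, 0.405] pointing down, gripper open.
Joint ranges: [-3.08, 3.08], [-0.75, 2.2], [0.22, 2.44], [-1.43, 4.57], [0, 2.65], [-2.85, 2.85]. Speed limits (rad/s): [2.79, 2.79, 3.14, 3.14, 3.14, 3.14].

### API

Orientations are given as [roll, pitch, yaw] about the fixed x, y, z axes, in that order (R = Rz(yaw) Ry(pitch) Rx(roll)).
In Python, from rig import telemetry, cams, close_job gives the robot as it stands. The module is installed in compiled form; this text tells all that it offers.
- The arm moves only by the shell command python3 -m handwheel 'ROWS' [FORCE]. ROWS is JSON, a list of rows, each an object with "grip": the finger opening in cm, from 0 to 8.54; "delta_pos": the shift along the tool's x, y, z in cm, a list of three; "rotation": the turn, a rotation vector about the tool's x, y, z in degrees, a list of three. A call has 1 to 20 rows; each row shifts and turns the commanded pose from where the row before left it, along the tool's axes as they then stand; what a row does not reach is not made up. A row lasts 1/12 s, in which the tool goes at most 41.7 mm and 7.16 degrees, less where a joint would pass 70% of its speed; a pose out of reach is approached as far as the arm can. A call with a gripper value outside its range is refused whole. The fingers move at their own pace and stop on an object; FORCE is the grip in N (left out, the last holds). Time passes only in rows, so rows that do not move let the fingers close. It gives the time, the measured TCP pose, the force and the opening at its end, in the units of the state.
- telemetry.get_obs(): the state, without advancing time (a new reading comes with each control period).
- cams.get_image(name): name is "side" or "top" or "wrist"; returns a dict with "img" (480x640x3 uint8, red, green, blue), "camera_matrix" (3x3 intrinsics, pixels), "rvec" (rotation vector, rad) and "tvec" (3), from world to camera coordinates, as OpenCV has them. Camera axes: x right, y down, z forward; pixel columns grow to the right and rows downward; lengths in m; the calibration is good to about 2 mm. The wrist camera is an equidistant fisheye: a pixel r from the principal point sees the ray r / f radians off the axis. A picture is of the moment at which its call begins. There is no depth.
- close_job(): hands the job in, once; it reports no verdict.
The state is a dict: "time": time; "qpos": joint angles; "qd": joint speeds; "joint_efforts": joint torques, N m; "tcp_pos": TCP position; "tool_rot": TCP orientation; "wrist_force": force on the tool from outside, world axes, zero at the start; "torque": the same for the moment, N m; "grip_width": finger opening in m.
Only numpy, scipy, OpenCV 4.12 (cv2) and the standard library are available. Lean on these libraries where they do the work, as an engineer would, in place of code of your own. Each camera call takes 0.05 s, during which the arm holds its last target.

### The job

The stacked heels standing on the bench are freshly cemented and have to set under pressure. Swing the press's cam lever open, stand every heel upright (flat edge down, round side up) on the narrow rail between the jaws with its two flat faces towards the jaws, and swing the lever the full quarter turn back so that the jaws are drawn tight on them. Then wind the clockwork timer clockwise by its key, in as many part turns as it takes, until it is fully wound and stays so; leave everything else on the bench where it is.

Things in the scene. Friction and masses are not known exactly. Their poses are not given: they have to be found in the camera images.
- heel_a_mid (a point): stacked leather heel, one of two to four alike (None if absent): D-shaped block of brown layers, 36 mm thick (x axis, across its two flat D faces), 45 mm wide (y) and 51 mm tall (z), standing on the flat straight edge of the D with the round side up; 80 g. This point is its centre, 25.5 mm above its underside. The upper 22.5 mm are round (radius 22.5 mm) seen along x. Pliers lying near are up to 17 mm high
- heel_b_mid (a point): stacked leather heel, one of two to four alike (None if absent): D-shaped block of brown layers, 36 mm thick (x axis, across its two flat D faces), 45 mm wide (y) and 51 mm tall (z), standing on the flat straight edge of the D with the round side up; 80 g. This point is its centre, 25.5 mm above its underside. The upper 22.5 mm are round (radius 22.5 mm) seen along x. Pliers lying near are up to 17 mm high
- heel_c_mid (a point): stacked leather heel, one of two to four alike (None if absent): D-shaped block of brown layers, 36 mm thick (x axis, across its two flat D faces), 45 mm wide (y) and 51 mm tall (z), standing on the flat straight edge of the D with the round side up; 80 g. This point is its centre, 25.5 mm above its underside. The upper 22.5 mm are round (radius 22.5 mm) seen along x. Pliers lying near are up to 17 mm high
- heel_d_mid (a point): stacked leather heel, one of two to four alike (None if absent): D-shaped block of brown layers, 36 mm thick (x axis, across its two flat D faces), 45 mm wide (y) and 51 mm tall (z), standing on the flat straight edge of the D with the round side up; 80 g. This point is its centre, 25.5 mm above its underside. The upper 22.5 mm are round (radius 22.5 mm) seen along x. Pliers lying near are up to 17 mm high
- press_rail (a point): middle of the top of the press's narrow rail, 45 mm above the bench, midway in the open jaw gap. x: across the gap to the fixed jaw (far side); y: along the rail. Rail 20 mm wide (x -8 to 12 mm). Jaws y -103 to 103 mm, 17 mm above the rail top, end plates 11 mm. Fixed jaw's face x = 24 mm; moving jaw's -24 open, -10 shut empty. Four heels fit side by side, e.g. y = -78, -26, 26, 78 mm
- cam_lever (a joint): angle of the press's cam lever about its vertical pivot; starts near shut. 0: open, lever towards the robot (rail -x). Swings counter-clockwise seen from above to 1.57 (stop 1.62): shut, lever alongside the jaw (rail -y). Moves the jaw 14 mm x sin(angle); the jaw's springs give 4 mm, pressing with 8 to 24 N. Stays where left; 1 to 5 N at the knob
- cam_knob (a point): middle of the upright round black knob at the end of the cam lever, 22 mm thick and 38 mm tall, 81 mm above the bench; it circles the pivot at 80 mm radius. Top of the lever under it: 61 mm above the bench
- cam_pivot (a point): point on the cam lever's vertical pivot axis, 81 mm above the bench (level with the middle of the knob), 72 mm from press_rail towards rail -x. (Beside the work, at the robot's right, hangs the fixed head of the task lamp: x 0.12 to 0.57, y -0.55 to -0.34, z 0.36 to 0.56 m; keep the arm clear, e.g. pass over it)
- key_bow (a point): middle of the bow of the winding key, on the timer's vertical winding axis, 104.5 mm above the bench. The bow is a flat steel grip 46 mm long (x axis), 10 mm thick (y axis) and 29 mm tall on a 13 mm stem; clear below it down to 68 mm above the bench, where the pin ratchet is. The timer: a grey metal case 110 x 104 mm, 53 mm tall, with a small white dial
- timer_key (a joint): angle the key is wound, clockwise seen from above: 0 run down, 9.42 fully wound (1.5 turns), stop at 9.56. A ratchet clicks every 0.393 rad: let go, the key springs back to the last click and rests there (9.42 when full, 9.03 one short). Spring torque 0.03 (run down) to 0.14 N m. The pointer on the white dial turns half as far, clockwise from one thick mark to the other
- paste_tin: round black tin 89 mm wide, 42 mm tall, at the back of the bench; leave alone. Origin at the centre of its underside
- spool: wooden spool of pale thread 45 mm wide, 55 mm tall, left of the press; leave alone. Origin at the centre of its underside

How it is judged:
By the outcome, as a careful person would: the job done as asked, in the order asked, and still so for the second after the job is handed in, with the robot touching nothing.
Of heel_a, heel_b, heel_c, heel_d only 2 to 4 are there at a start; the rules pass over those that are not, and their reading is None.
At some moment in a run one of heel_b, heel_c, heel_d may be knocked a few centimetres aside while the robot is not near it.
Once in a run the grip may slacken for a moment while it holds something.
It also fails if it takes over 210 s, if anything falls off the work surface, if the arm or the gripper's body presses on something with over 40 N, if the wrist force passes 120 N, or if a joint passes its speed limit or range.

## Working session

There is one attempt and no reset: what is moved stays moved. The work goes in short steps, Python scripts to look and compute and a shell command to move; the robot and the scene stay as the last step left them, time stands still between calls to the robot, and variables do not carry over. Pictures are saved under pics/ and viewed, and the job is handed in when it is done.

```bash
mkdir -p pics; ls; cat > h.py <<'E'
import numpy as np,cv2
from rig import telemetry,cams
from scipy.spatial.transform import Rotation as R
def snap(n,f,crop=None,s=1):
    d=cams.get_image(n); im=d["img"][:,:,::-1].copy()
    if crop: x0,y0,x1,y1=crop; im=im[y0:y1,x0:x1]
    if s!=1: im=cv2.resize(im,None,fx=s,fy=s,interpolation=cv2.INTER_CUBIC)
    cv2.imwrite("pics/"+f,im); np.savez("pics/"+f+".npz",img=d["img"],K=d["camera_matrix"],r=d["rvec"],t=d["tvec"],n=n)
    return d
def ray(f,u,v):
    d=np.load("pics/"+f+".npz"); K=d["K"]; Rm=cv2.Rodrigues(d["r"])[0]; c=-Rm.T@d["t"].ravel()
    x=(u-K[0,2])/K[0,0]; y=(v-K[1,2])/K[1,1]
    if str(d["n"])=="wrist":
        th=np.hypot(x,y); s=np.sin(th)/max(th,1e-9); w=np.array([x*s,y*s,np.cos(th)])
    else: w=np.array([x,y,1])
    return c,Rm.T@w
def at(f,u,v,z):
    c,w=ray(f,u,v); return c+w*(z-c[2])/w[2]
def proj(f,P):
    d=np.load("pics/"+f+".npz"); K=d["K"]; p=cv2.Rodrigues(d["r"])[0]@np.array(P)+d["t"].ravel()
    if str(d["n"])=="wrist":
        r=np.hypot(p[0],p[1]); th=np.arctan2(r,p[2]); return K[0,2]+K[0,0]*th*p[0]/r,K[1,2]+K[1,1]*th*p[1]/r
    return K[0,0]*p[0]/p[2]+K[0,2],K[1,1]*p[1]/p[2]+K[1,2]
def st():
    o=telemetry.get_obs()
    print({k:np.round(v,4).tolist() for k,v in o.items() if k!="joint_efforts"})
    return o
E
python3 - <<'E'
from h import *
o=st()
for n in("side","top","wrist"):
    d=snap(n,n+"0.png"); Rm=cv2.Rodrigues(d["rvec"])[0]; print(n,d["camera_matrix"].tolist(),(-Rm.T@np.ravel(d["tvec"])).round(3),Rm.round(3).tolist())
print(R.from_euler('xyz',o["tool_rot"]).as_matrix().round(3))
E
```

```text
pics
{'time': 0.0, 'qpos': [0.9265, 0.5285, 1.4339, -0.0, 1.1814, -0.1785], 'qd': [-0.0009, 0.0011, 0.0005, -0.0005, -0.0011, -0.0013], 'tcp_pos': [0.2805, 0.5581, 0.4037], 'tool_rot': [-1.5704, 0.0022, 1.105], 'wrist_force': [-0.1823, -0.3652, -0.5881], 'torque': [-0.0313, -0.0672, 0.0048], 'grip_width': 0.0852}
side [[483.3166388435401, 0.0, 313.5456205003692], [0.0, 483.3166388435401, 242.92628477917856], [0.0, 0.0, 1.0]] [ 0.618 -0.514  0.826] [[1.0, -0.017, 0.011], [-0.005, -0.723, -0.691], [0.02, 0.691, -0.723]]
top [[437.8180582956178, 0.0, 318.55307944944974], [0.0, 437.8180582956178, 243.85608348075615], [0.0, 0.0, 1.0]] [0.538 0.201 0.969] [[0.017, -1.0, 0.012], [-0.994, -0.018, -0.108], [0.109, -0.01, -0.994]]
wrist [[371.64829954431775, 0.0, 318.4897097373879], [0.0, 371.64829954431775, 241.1265629353985], [0.0, 0.0, 1.0]] [0.209 0.594 0.373] [[0.45, 0.893, -0.001], [0.848, -0.427, 0.315], [0.281, -0.143, -0.949]]
[[ 0.449 -0.001 -0.893]
 [ 0.893 -0.002  0.449]
 [-0.002 -1.     0.   ]]
```

View pics/top0.png

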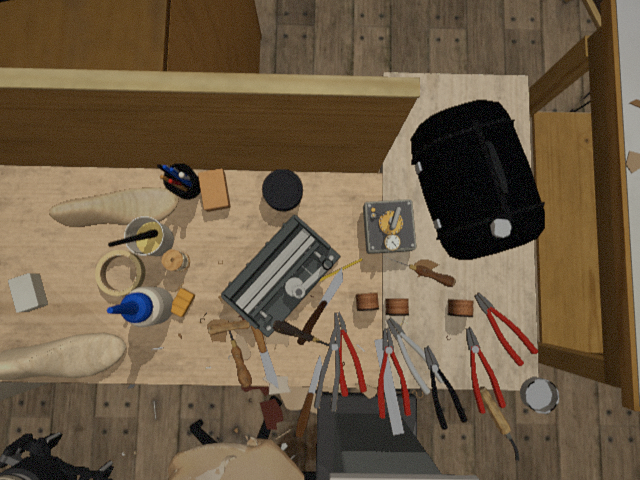

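View pics/side0.png

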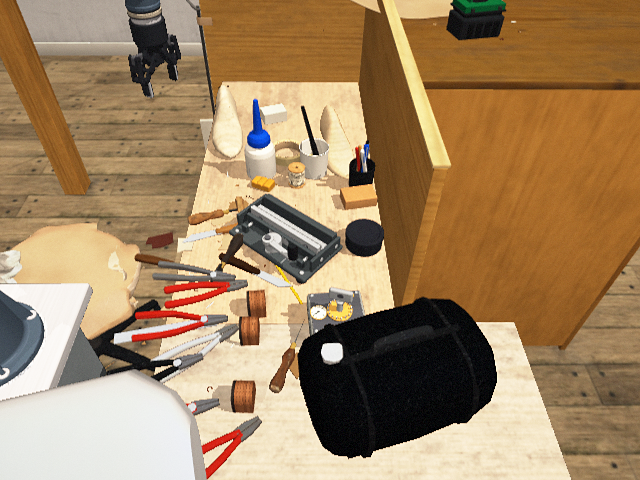

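View pics/wrist0.png

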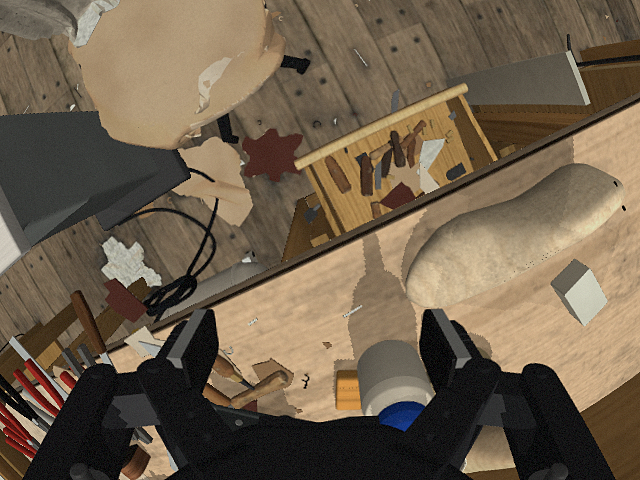

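```bash
python3 - <<'E'
import cv2
im=cv2.imread("pics/top0.png")
cv2.imwrite("pics/c1.png",cv2.resize(im[200:350,210:410],None,fx=4,fy=4,interpolation=cv2.INTER_CUBIC))
cv2.imwrite("pics/c2.png",cv2.resize(im[250:350,340:500],None,fx=5,fy=5,interpolation=cv2.INTER_CUBIC))
im=cv2.imread("pics/side0.png")
cv2.imwrite("pics/c3.png",cv2.resize(im[180:330,210:380],None,fx=4,fy=4,interpolation=cv2.INTER_CUBIC))
cv2.imwrite("pics/c4.png",cv2.resize(im[280:420,220:380],None,fx=4,fy=4,interpolation=cv2.INTER_CUBIC))
E
```

```text
(no output)
```

View pics/c1.png

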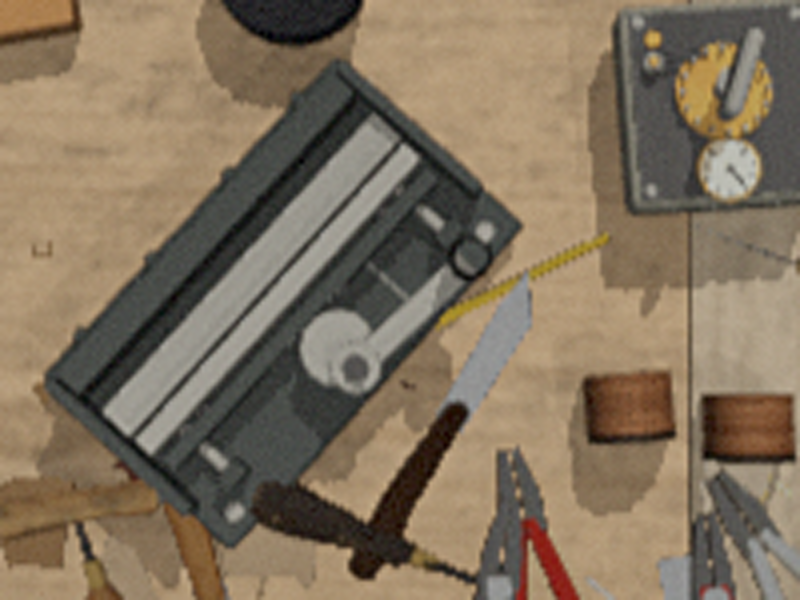

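View pics/c2.png

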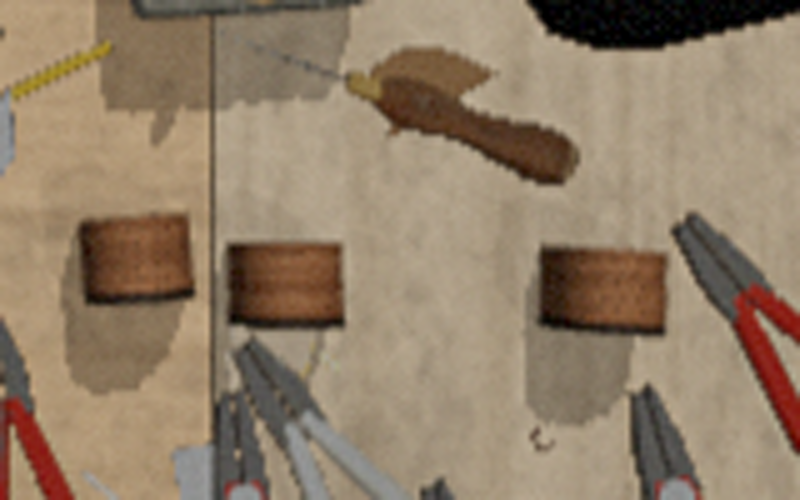

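View pics/c3.png

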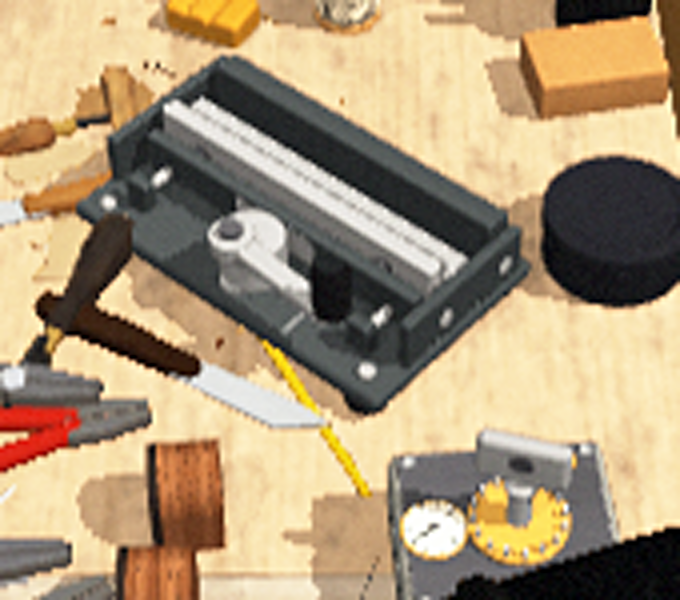

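View pics/c4.png

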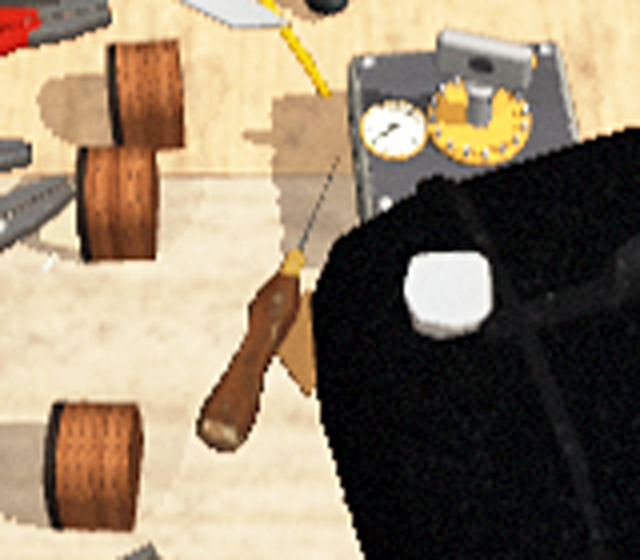

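```bash
cat > fit.py <<'E'
from h import *
from scipy.optimize import minimize
def model():
    a=np.linspace(0,np.pi,13); pts=[(-.0225,0),(.0225,0)]+[(.0225*np.cos(t),.0285+.0225*np.sin(t)) for t in a]
    return np.array([(sx*.018,y,z) for sx in(-1,1) for y,z in pts])
M=model()
def hull(f,x,y,yaw,z0=0):
    c,s=np.cos(yaw),np.sin(yaw)
    P=[proj(f,(x+c*p[0]-s*p[1],y+s*p[0]+c*p[1],p[2]+z0)) for p in M]
    return cv2.convexHull(np.array(P,np.float32))[:,0]
def fit(obs,x0,z0=0):
    # obs: list of (file, polygon px)
    def mask(p):
        m=np.zeros((480*4,640*4),np.uint8); cv2.fillPoly(m,[np.int32(np.round(np.array(p)*4*16))],255,shift=4); return m>0
    ms=[(f,mask(p)) for f,p in obs]
    def cost(v):
        c=0
        for f,m in ms:
            h=mask(hull(f,v[0],v[1],v[2],z0)); c+=1-(m&h).sum()/(m|h).sum()
        return c
    r=minimize(cost,x0,method="Nelder-Mead",options=dict(initial_simplex=[x0,np.add(x0,[.01,0,0]),np.add(x0,[0,.01,0]),np.add(x0,[0,0,.15])],xatol=2e-4,fatol=1e-4,maxiter=150))
    return r.x.round(4),round(r.fun,3)
E
python3 - <<'E'
from fit import *
T=lambda p:[(340+x/5,250+y/5) for x,y in p]
S=lambda p:[(220+x/4,280+y/4) for x,y in p]
H={'1':(T([(80,222),(187,214),(193,296),(88,304)]),S([(107,45),(117,40),(182,42),(185,147),(120,148),(112,138)])),
'2':(T([(228,243),(342,243),(344,328),(230,325)]),S([(76,152),(84,146),(157,150),(157,260),(85,258),(77,245)])),
'3':(T([(541,247),(667,253),(665,335),(541,328)]),S([(50,410),(60,400),(143,404),(137,530),(55,528),(45,515)]))}
for k,(t,s) in H.items():
    c=np.mean(t,0); p=at("top0.png",c[0],c[1],.03); 
    print(k,p.round(3),fit([("top0.png",t)],[p[0],p[1],0]),fit([("side0.png",s)],[p[0],p[1],0]))
C=lambda x,y:(210+x/4,200+y/4)
for n,p,z in [("railUL",(104,410),.045),("railUR",(382,116),.045),("railLL",(148,455),.045),("railLR",(418,158),.045),
 ("mid?",(130,436),.045),("knobtop",(470,257),.1),("bolt",(357,368),.065),("disc",(338,346),.06),("keyL",(757,35),.119),("keyR",(728,112),.119),("keydisc",(725,90),.068),("dial",(729,168),.055),
 ("fixjawUL",(45,378),.062),("fixjawUR",(338,62),.062)]:
    print(n,at("top0.png",*C(*p),z).round(4))
E
```

```text
1 [0.518 0.086 0.03 ] (array([0.5176, 0.0846, 0.0869]), np.float64(0.1)) (array([0.5205, 0.0869, 0.0782]), np.float64(0.071))
2 [0.508 0.022 0.03 ] (array([0.5086, 0.0198, 0.0288]), np.float64(0.064)) (array([0.5107, 0.0202, 0.0419]), np.float64(0.075))
3 [ 0.508 -0.114  0.03 ] (array([ 0.5073, -0.118 , -0.045 ]), np.float64(0.078)) (array([ 0.5108, -0.1165,  0.0091]), np.float64(0.058))
railUL [0.5122 0.362  0.045 ]
railUR [0.6698 0.2201 0.045 ]
railLL [0.4894 0.3383 0.045 ]
railLR [0.6476 0.2006 0.045 ]
mid? [0.499 0.348 0.045]
knobtop [0.592  0.1739 0.1   ]
bolt [0.5363 0.2299 0.065 ]
disc [0.5474 0.2401 0.06  ]
keyL [0.703  0.0344 0.119 ]
keyR [0.6643 0.0488 0.119 ]
keydisc [0.6835 0.0412 0.068 ]
dial [0.6441 0.0369 0.055 ]
fixjawUL [0.5285 0.3899 0.062 ]
fixjawUR [0.6955 0.2434 0.062 ]
```

```bash
python3 - <<'E'
import cv2
im=cv2.imread("pics/top0.png")
a=cv2.resize(im[285:325,225:275],None,fx=8,fy=8,interpolation=cv2.INTER_CUBIC)
b=cv2.resize(im[210:250,285:335],None,fx=8,fy=8,interpolation=cv2.INTER_CUBIC)
im=cv2.imread("pics/side0.png")
c=cv2.resize(im[190:230,240:290],None,fx=8,fy=8,interpolation=cv2.INTER_CUBIC)
d=cv2.resize(im[230:270,300:350],None,fx=8,fy=8,interpolation=cv2.INTER_CUBIC)
import numpy as np
cv2.imwrite("pics/d.png",np.vstack([np.hstack([a,b]),np.hstack([c,d])])[:600])
im=cv2.imread("pics/top0.png")
cv2.imwrite("pics/e.png",cv2.resize(im[195:260,355:420],None,fx=9,fy=9,interpolation=cv2.INTER_CUBIC))
E
```

```text
(no output)
```

View pics/d.png

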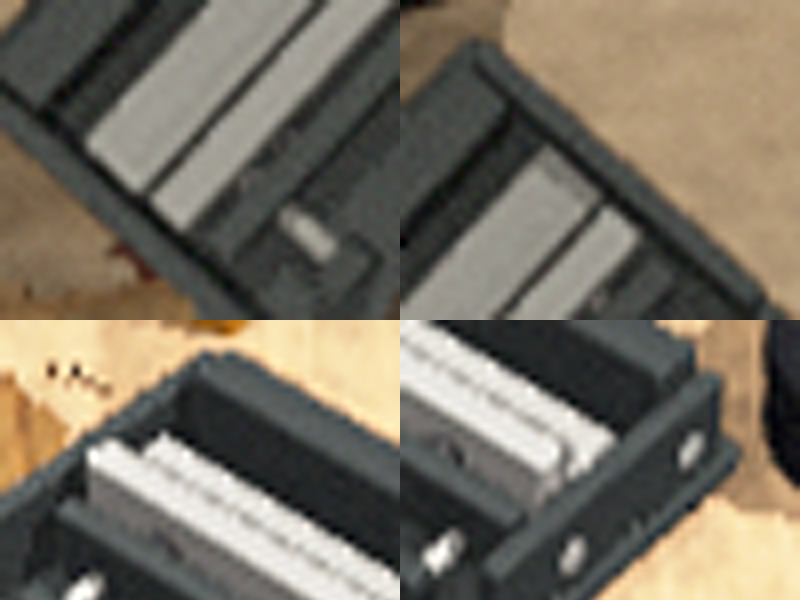

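View pics/e.png

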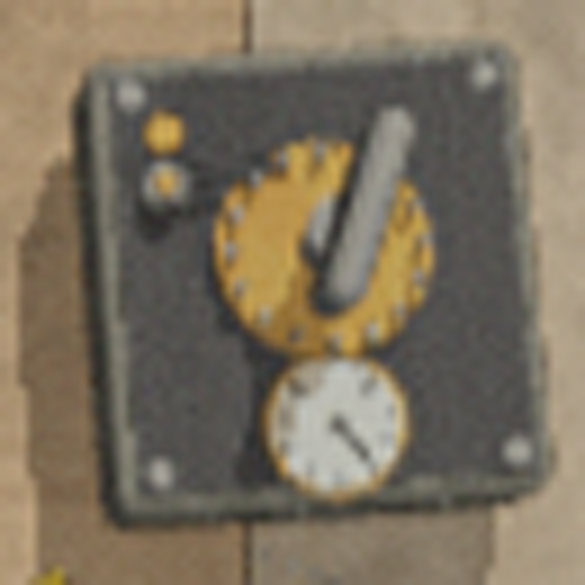

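```bash
cat > press.py <<'E'
from h import *
from scipy.optimize import least_squares
def pr(v,x,y): c,s=np.cos(v[2]),np.sin(v[2]); return (v[0]+c*x-s*y,v[1]+s*x+c*y)
E
python3 - <<'E'
from press import *
A=lambda x,y:(225+x/8,285+y/8); B=lambda x,y:(285+(x-400)/8,210+y/8)
c=[(A(85,143),12,103),(A(137,192),-8,103),(B(547,148),12,-103),(B(600,197),-8,-103)]
C=lambda x,y:(240+x/8,190+(y-320)/8); D=lambda x,y:(300+(x-400)/8,230+(y-320)/8)
s=[(C(165,435),12,103),(D(612,437),12,-103)]
def solve(obs,f):
    g=lambda v:np.concatenate([np.subtract(proj(f,(*pr(v,x/1e3,y/1e3),.045)),p) for p,x,y in obs])
    r=least_squares(g,[.583,.282,.84]); print(f,r.x.round(4),r.fun.round(1)); return r.x
v=solve(c,"top0.png"); solve(s,"side0.png")
print(pr(v,-.072,0))
for p in[(415,150),(425,220),(450,255)]: print(at("top0.png",*p,.15).round(3))
E
```

```text
top0.png [0.5834 0.2852 0.8551] [ 0.5 -1.   1.  -0.7 -0.9  0.8 -0.6  0.9]
side0.png [0.5833 0.2853 0.8505] [-0.1 -0.1  0.1  0.1]
(np.float64(0.5361410009180586), np.float64(0.23086588285200366))
[0.813 0.01  0.15 ]
[ 0.676 -0.008  0.15 ]
[ 0.61  -0.055  0.15 ]
```

```bash
cat > go.py <<'E'
import sys
from h import *
# usage go.py x y ztcp yawdeg  -> totals in tool axes (cm, deg)
o=telemetry.get_obs(); x,y,z,a=map(float,sys.argv[1:5])
Rm=R.from_euler('xyz',o["tool_rot"]).as_matrix()
d=Rm.T@(np.array([x,y,z])-o["tcp_pos"])*100
cy=np.degrees(o["tool_rot"][2]); print("t",round(float(o["time"]),2),"pos",np.round(o["tcp_pos"],4),"yaw",round(cy,2),"tilt",np.degrees(o["tool_rot"][:2]).round(2))
print("delta x,y,z cm",d.round(2),"|h|",np.hypot(d[0],d[2]).round(1),"rot y deg (+)",round((cy-a+180)%360-180,2),"q6",round(float(o["qpos"][5]),2))
E
python3 go.py 0.5935 0.1745 0.40 45.8
```

```text
t 0.15 pos [0.2805 0.5582 0.404 ] yaw 63.31 tilt [-89.98   0.1 ]
delta x,y,z cm [-20.23   0.42 -45.2 ] |h| 49.5 rot y deg (+) 17.51 q6 -0.18
```

```bash
python3 -m handwheel '[{"grip":8.5,"delta_pos":[-0.7,0,-1.5],"rotation":[0,0,0]},{"grip":8.5,"delta_pos":[-1.4,0,-3.1],"rotation":[0,0,0]},{"grip":8.5,"delta_pos":[-1.4,0,-3.1],"rotation":[0,0,0]},{"grip":8.5,"delta_pos":[-1.4,0,-3.1],"rotation":[0,0,0]},{"grip":8.5,"delta_pos":[-1.4,0,-3.1],"rotation":[0,0,0]},{"grip":8.5,"delta_pos":[-1.4,0,-3.1],"rotation":[0,0,0]},{"grip":8.5,"delta_pos":[-1.4,0,-3.1],"rotation":[0,0,0]},{"grip":5,"delta_pos":[-1.4,0,-3.1],"rotation":[0,0,0]},{"grip":5,"delta_pos":[-1.4,0,-3.1],"rotation":[0,0,0]},{"grip":5,"delta_pos":[-1.4,0,-3.1],"rotation":[0,0,0]},{"grip":5,"delta_pos":[-1.4,0,-3.1],"rotation":[0,0,0]},{"grip":5,"delta_pos":[-1.4,0,-3.1],"rotation":[0,0,0]},{"grip":5,"delta_pos":[-1.4,0,-3.1],"rotation":[0,0,0]},{"grip":5,"delta_pos":[-1.4,0,-3.1],"rotation":[0,0,0]},{"grip":5,"delta_pos":[-1.3,0,-3.0],"rotation":[0,0,0]},{"grip":5,"delta_pos":[0,2,0],"rotation":[0,6,0]},{"grip":5,"delta_pos":[0,2,0],"rotation":[0,6,0]},{"grip":5,"delta_pos":[0,2,0],"rotation":[0,5.5,0]}]' 30
python3 go.py 0.5935 0.1745 0.30 45.8
python3 - <<'E'
from h import *
snap("wrist","w1.png"); st()
E
```

```text
time: 1.65
tcp_pos: [0.5907, 0.1757, 0.344]
tool_rot: [-1.571, -0.0, 0.793]
wrist_force: [-0.5, 0.1, 0.2]
grip_width: 0.0498
t 1.65 pos [0.5907 0.1757 0.344 ] yaw 45.42 tilt [-9.001e+01 -3.000e-02]
delta x,y,z cm [ 0.11  4.4  -0.28] |h| 0.3 rot y deg (+) -0.38 q6 -0.68
{'time': 1.7, 'qpos': [0.1084, 0.5923, 1.5185, 0.0001, 1.0391, -0.6821], 'qd': [0.0112, -0.0161, 0.0081, -0.0032, 0.1123, -0.233], 'tcp_pos': [0.589, 0.1758, 0.3395], 'tool_rot': [-1.5655, 0.0065, 0.7905], 'wrist_force': [-1.1917, -0.2684, -2.5157], 'torque': [0.0149, 0.0424, -0.0504], 'grip_width': 0.0497}
```

View pics/w1.png

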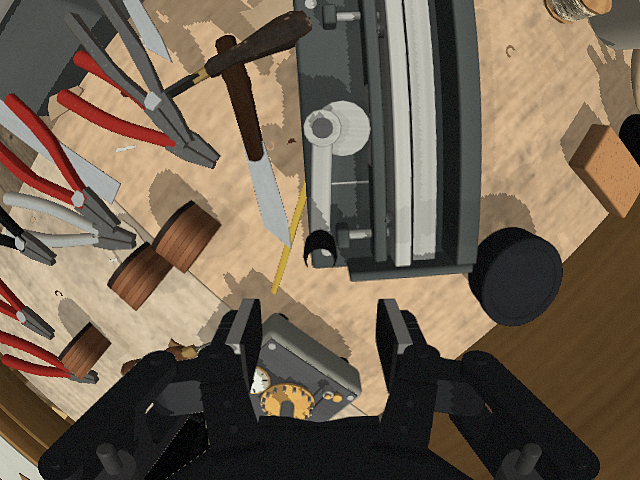

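```bash
python3 - <<'E'
from h import *
print(proj("w1.png",(.5935,.1745,.1)),proj("w1.png",(.536,.231,.065)))
print(at("w1.png",323,126,.065),at("w1.png",320,240,.1))
im=cv2.imread("pics/w1.png")
cv2.imwrite("pics/f.png",cv2.resize(im[80:300,270:400],None,fx=3,fy=2.7,interpolation=cv2.INTER_CUBIC))
E
python3 go.py 0.5935 0.1745 0.237 45.8
```

```text
(np.float64(319.713474625214), np.float64(260.4651454938549)) (np.float64(319.26693003419854), np.float64(125.98433102092622))
[0.5377282  0.23274011 0.065     ] [0.58417757 0.18392944 0.1       ]
t 1.7 pos [0.589  0.1758 0.3395] yaw 45.29 tilt [-89.7    0.37]
delta x,y,z cm [ 0.3  10.24 -0.46] |h| 0.6 rot y deg (+) -0.51 q6 -0.68
```

View pics/f.png

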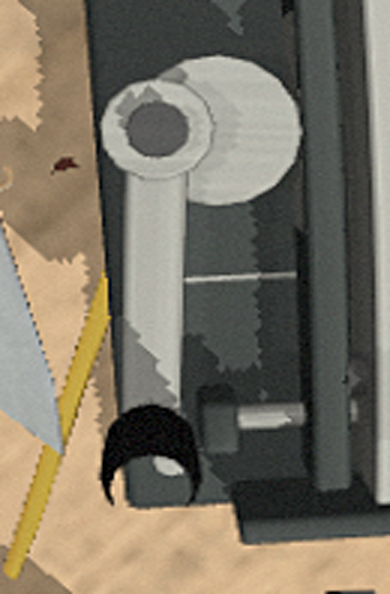

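```bash
python3 -m handwheel '[{"grip":4,"delta_pos":[0.3,0,-0.45],"rotation":[0,-0.4,0]},{"grip":4,"delta_pos":[0,1,0],"rotation":[0,0,0]},{"grip":4,"delta_pos":[0,1.5,0],"rotation":[0,0,0]},{"grip":4,"delta_pos":[0,1.5,0],"rotation":[0,0,0]},{"grip":4,"delta_pos":[0,1.5,0],"rotation":[0,0,0]},{"grip":4,"delta_pos":[0,1.5,0],"rotation":[0,0,0]},{"grip":4,"delta_pos":[0,1.5,0],"rotation":[0,0,0]},{"grip":4,"delta_pos":[0,1,0],"rotation":[0,0,0]},{"grip":4,"delta_pos":[0,0,0],"rotation":[0,0,0]},{"grip":4,"delta_pos":[0,0,0],"rotation":[0,0,0]},{"grip":4,"delta_pos":[0,0,0],"rotation":[0,0,0]}]'
python3 go.py 0.5935 0.1745 0.237 45.8
python3 - <<'E'
from h import *
snap("wrist","w2.png"); snap("side","s2.png",(230,200,390,320),4)
E
```

```text
time: 2.62
tcp_pos: [0.5961, 0.1759, 0.2508]
tool_rot: [-1.572, -0.002, 0.807]
wrist_force: [0.1, 0.0, 0.1]
grip_width: 0.0405
t 2.62 pos [0.5961 0.1759 0.2508] yaw 46.25 tilt [-90.09  -0.1 ]
delta x,y,z cm [-0.29  1.38  0.09] |h| 0.3 rot y deg (+) 0.45 q6 -0.7
```

View pics/w2.png

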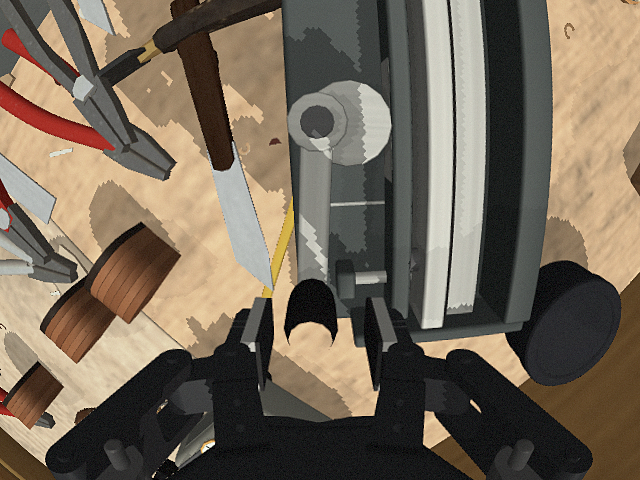

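View pics/s2.png

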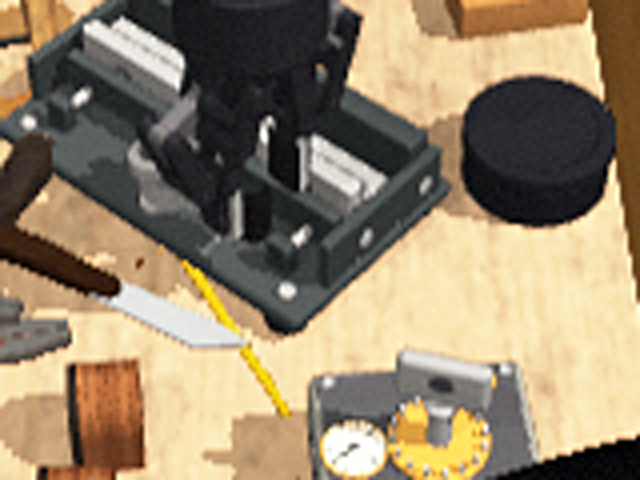

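```bash
python3 -m handwheel '[{"grip":4,"delta_pos":[-0.3,0,0.1],"rotation":[0,0,0]},{"grip":4,"delta_pos":[0,0.7,0],"rotation":[0,0,0]},{"grip":4,"delta_pos":[0,0.7,0],"rotation":[0,0,0]},{"grip":4,"delta_pos":[0,0,0],"rotation":[0,0,0]},{"grip":2.7,"delta_pos":[0,0,0],"rotation":[0,0,0]},{"grip":2.7,"delta_pos":[0,0,0],"rotation":[0,0,0]},{"grip":2.7,"delta_pos":[0,0,0],"rotation":[0,0,0]},{"grip":2.7,"delta_pos":[0,0,0],"rotation":[0,0,0]}]'
python3 go.py 0.5935 0.1745 0.237 45.8
python3 - <<'E'
from h import *
import numpy as np
# rows for circle: pivot, 80mm, lever yaw from th0 to th1 in N steps, shift in row-start axes then turn
def rows(th0,th1,N):
    da=(th1-th0)/N; 
    phi=0; p0=np.array([np.cos(-np.pi/2),np.sin(-np.pi/2)])*.08 # tangent = tool x at phi=0
    p1=.08*np.array([np.cos(-np.pi/2+da),np.sin(-np.pi/2+da)])
    d=p1-p0 # tool x=(1,0), tool z=(0,1)
    print("per row x",d[0]*100,"z",d[1]*100,"rot y",-np.degrees(da))
rows(1.52,-.03,16)
E
```

```text
time: 3.38
tcp_pos: [0.5929, 0.1743, 0.2359]
tool_rot: [-1.571, -0.0, 0.807]
wrist_force: [0.4, -0.7, 0.5]
grip_width: 0.0271
t 3.38 pos [0.5929 0.1743 0.2359] yaw 46.21 tilt [-9.002e+01 -2.000e-02]
delta x,y,z cm [ 0.06 -0.11 -0.03] |h| 0.1 rot y deg (+) 0.41 q6 -0.7
per row x -0.7737883697898142 z 0.037509713740430106 rot y 5.55052864032985
```

```bash
python3 -m handwheel '[{"grip":2.7,"delta_pos":[-0.77,0,0.04],"rotation":[0,5.5,0]},{"grip":2.7,"delta_pos":[-0.77,0,0.04],"rotation":[0,5.5,0]},{"grip":2.7,"delta_pos":[-0.77,0,0.04],"rotation":[0,5.5,0]},{"grip":2.7,"delta_pos":[-0.77,0,0.04],"rotation":[0,5.5,0]},{"grip":2.7,"delta_pos":[0,0,0],"rotation":[0,0,0]},{"grip":2.7,"delta_pos":[0,0,0],"rotation":[0,0,0]},{"grip":2.7,"delta_pos":[0,0,0],"rotation":[0,0,0]}]'
python3 - <<'E'
from h import *
o=telemetry.get_obs(); p=o["tcp_pos"][:2]-np.array([.536,.231]); print(np.hypot(*p),np.degrees(np.arctan2(p[1],p[0])),np.degrees(o["tool_rot"][2])-90)
E
```

```text
time: 3.97
tcp_pos: [0.5678, 0.1567, 0.2359]
tool_rot: [-1.571, 0.0, 0.425]
wrist_force: [-0.5, -0.1, 0.1]
grip_width: 0.0268
0.08085054070963697 -66.81617157920662 -65.66969660863042
```

```bash
python3 -m handwheel '[{"grip":2.7,"delta_pos":[-0.77,0,0.04],"rotation":[0,5.5,0]},{"grip":2.7,"delta_pos":[-0.77,0,0.04],"rotation":[0,5.5,0]},{"grip":2.7,"delta_pos":[-0.77,0,0.04],"rotation":[0,5.5,0]},{"grip":2.7,"delta_pos":[-0.77,0,0.04],"rotation":[0,5.5,0]},{"grip":2.7,"delta_pos":[-0.77,0,0.04],"rotation":[0,5.5,0]},{"grip":2.7,"delta_pos":[-0.77,0,0.04],"rotation":[0,5.5,0]},{"grip":2.7,"delta_pos":[-0.77,0,0.04],"rotation":[0,5.5,0]},{"grip":2.7,"delta_pos":[-0.77,0,0.04],"rotation":[0,5.5,0]},{"grip":2.7,"delta_pos":[-0.77,0,0.04],"rotation":[0,5.5,0]},{"grip":2.7,"delta_pos":[-0.77,0,0.04],"rotation":[0,5.5,0]},{"grip":2.7,"delta_pos":[-0.77,0,0.04],"rotation":[0,5.5,0]},{"grip":2.7,"delta_pos":[-0.6,0,0.03],"rotation":[0,5.5,0]},{"grip":2.7,"delta_pos":[0,0,0],"rotation":[0,0,0]},{"grip":2.7,"delta_pos":[0,0,0],"rotation":[0,0,0]},{"grip":2.7,"delta_pos":[0,0,0],"rotation":[0,0,0]},{"grip":2.7,"delta_pos":[0,0,0],"rotation":[0,0,0]}]'
python3 - <<'E'
from h import *
o=telemetry.get_obs(); p=o["tcp_pos"][:2]-np.array([.536,.231]); print(np.hypot(*p),np.degrees(np.arctan2(p[1],p[0])),np.degrees(o["tool_rot"][2])-90,o["wrist_force"])
snap("wrist","w3.png"); snap("top","t3.png",(210,200,410,350),4)
E
```

```text
time: 5.3
tcp_pos: [0.4827, 0.1691, 0.2356]
tool_rot: [-1.571, 0.0, -0.728]
wrist_force: [0.5, -0.0, 0.2]
grip_width: 0.027
0.08166317055757091 -130.7548231385975 -131.6979811035058 [ 0.45692434 -0.00718068  0.22409868]
```

View pics/w3.png

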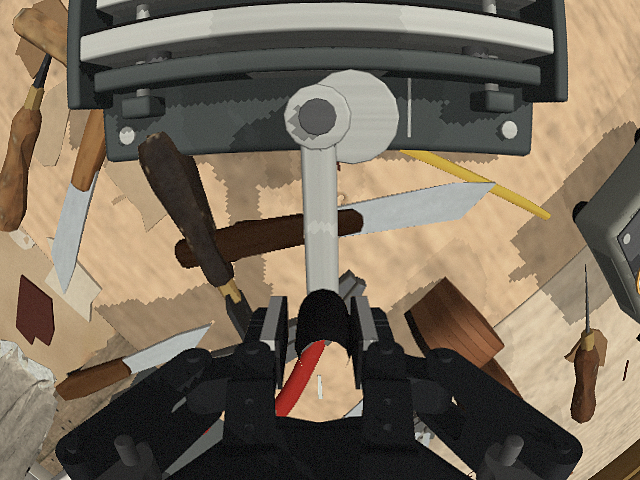

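View pics/t3.png

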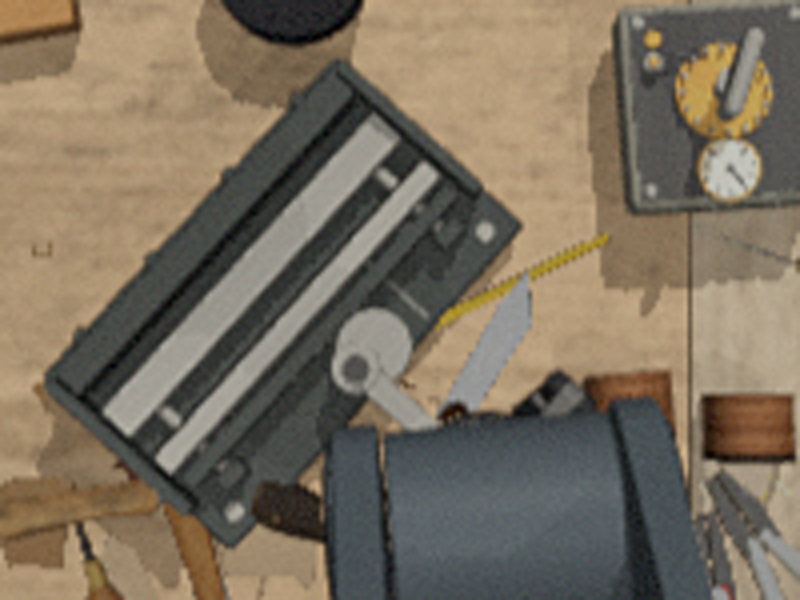

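```bash
python3 -m handwheel '[{"grip":2.7,"delta_pos":[0,-1.5,0],"rotation":[0,0,0]},{"grip":2.7,"delta_pos":[0,-2,0],"rotation":[0,0,0]},{"grip":6,"delta_pos":[0,-2,0],"rotation":[0,-6.6,0]},{"grip":6,"delta_pos":[0,-0.5,0],"rotation":[0,-6.6,0]},{"grip":6,"delta_pos":[0,0,0],"rotation":[0,-6.6,0]},{"grip":6,"delta_pos":[0,0,0],"rotation":[0,-6.6,0]},{"grip":6,"delta_pos":[0,0,0],"rotation":[0,-6.6,0]},{"grip":6,"delta_pos":[0,0,0],"rotation":[0,-6.6,0]},{"grip":6,"delta_pos":[0,0,0],"rotation":[0,-6.6,0]},{"grip":6,"delta_pos":[0,0,0],"rotation":[0,0,0]}]' 60
python3 go.py 0.519 0.086 0.30 4.7
python3 - <<'E'
from h import *
snap("top","t4.png",(210,200,500,400),2.7)
E
```

```text
time: 6.23
tcp_pos: [0.4825, 0.1691, 0.2956]
tool_rot: [-1.571, 0.0, 0.079]
wrist_force: [-0.0, 0.2, 0.7]
grip_width: 0.06
t 6.23 pos [0.4825 0.1691 0.2956] yaw 4.55 tilt [-9.e+01  2.e-02]
delta x,y,z cm [ 2.98 -0.44 -8.58] |h| 9.1 rot y deg (+) -0.15 q6 0.04
```

View pics/t4.png

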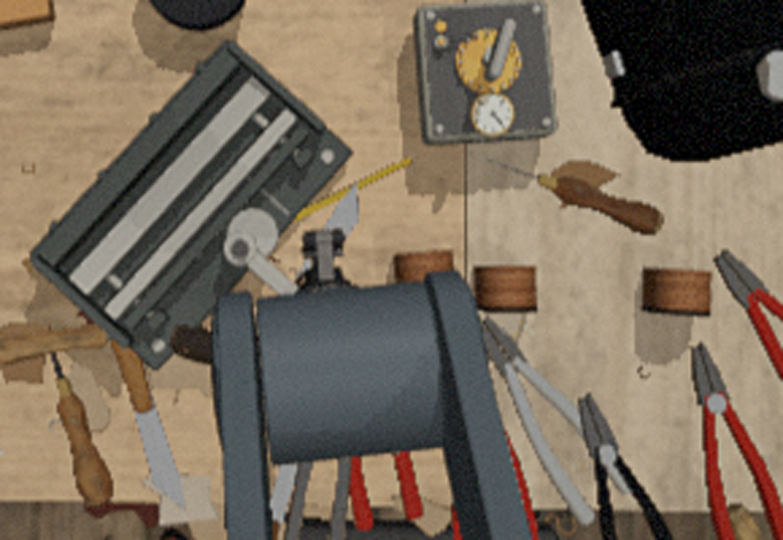

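```bash
python3 -m handwheel '[{"grip":6.4,"delta_pos":[0.7,0,-2.1],"rotation":[0,0,0]},{"grip":6.4,"delta_pos":[0.8,0,-2.2],"rotation":[0,0,0]},{"grip":6.4,"delta_pos":[0.8,0,-2.2],"rotation":[0,0,0]},{"grip":6.4,"delta_pos":[0.7,0,-2.1],"rotation":[0,0,0]},{"grip":6.4,"delta_pos":[0,0,0],"rotation":[0,0,0]},{"grip":6.4,"delta_pos":[0,1,0],"rotation":[0,0,0]},{"grip":6.4,"delta_pos":[0,1,0],"rotation":[0,0,0]},{"grip":6.4,"delta_pos":[0,0,0],"rotation":[0,0,0]},{"grip":6.4,"delta_pos":[0,0,0],"rotation":[0,0,0]}]'
python3 go.py 0.519 0.086 0.195 4.7
python3 - <<'E'
from h import *
snap("wrist","w5.png");snap("side","s5.png",(220,230,380,350),4)
E
```

```text
time: 7.03
tcp_pos: [0.518, 0.0867, 0.2744]
tool_rot: [-1.57, 0.004, 0.078]
wrist_force: [0.5, 0.1, -0.5]
grip_width: 0.0643
t 7.03 pos [0.518  0.0867 0.2744] yaw 4.45 tilt [-89.97   0.21]
delta x,y,z cm [ 0.13  7.94 -0.09] |h| 0.2 rot y deg (+) -0.25 q6 -0.12
```

View pics/w5.png

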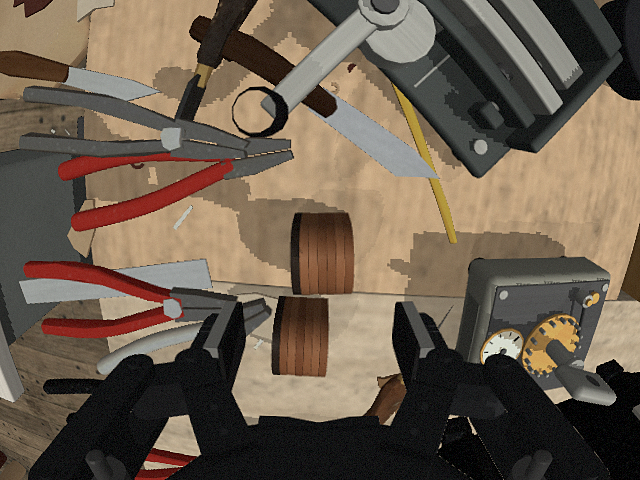

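View pics/s5.png

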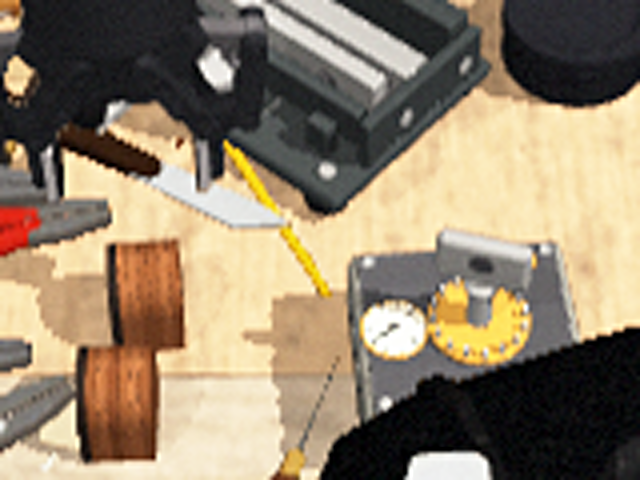

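```bash
python3 - <<'E'
from fit import *
im=cv2.imread("pics/w5.png")
for h in([.519,.086,.08],[.510,.020,.035]):
    cv2.polylines(im,[np.int32(hull("w5.png",*h)*8)],True,(0,255,0),1,shift=3)
cv2.imwrite("pics/g.png",cv2.resize(im[190:400,250:400],None,fx=3,fy=3,interpolation=cv2.INTER_CUBIC)[:600])
E
```

```text
(no output)
```

View pics/g.png

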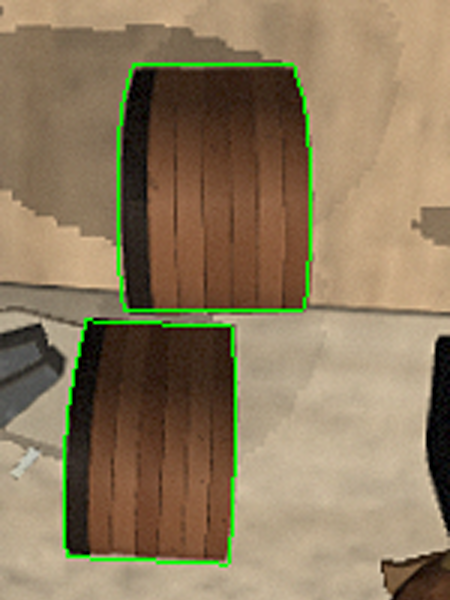

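```bash
python3 -m handwheel '[{"grip":6.4,"delta_pos":[0.1,1.5,-0.1],"rotation":[0,0,0]},{"grip":6.4,"delta_pos":[0,1.8,0],"rotation":[0,0,0]},{"grip":6.4,"delta_pos":[0,1.8,0],"rotation":[0,0,0]},{"grip":6.4,"delta_pos":[0,1.5,0],"rotation":[0,0,0]},{"grip":6.4,"delta_pos":[0,1.3,0],"rotation":[0,0,0]},{"grip":6.4,"delta_pos":[0,0,0],"rotation":[0,0,0]},{"grip":6.4,"delta_pos":[0,0,0],"rotation":[0,0,0]},{"grip":3.2,"delta_pos":[0,0,0],"rotation":[0,0,0]},{"grip":3.2,"delta_pos":[0,0,0],"rotation":[0,0,0]},{"grip":3.2,"delta_pos":[0,0,0],"rotation":[0,0,0]},{"grip":3.2,"delta_pos":[0,0,0],"rotation":[0,0,0]},{"grip":3.2,"delta_pos":[0,0,0],"rotation":[0,0,0]},{"grip":3.2,"delta_pos":[0,0,0],"rotation":[0,0,0]}]' 60
python3 go.py 0.519 0.086 0.195 4.7
python3 - <<'E'
from h import *
snap("wrist","w6.png")
E
```

```text
time: 8.22
tcp_pos: [0.5206, 0.085, 0.198]
tool_rot: [-1.571, -0.003, 0.077]
wrist_force: [-0.2, 1.4, 6.4]
grip_width: 0.0351
t 8.22 pos [0.5206 0.085  0.198 ] yaw 4.41 tilt [-90.01  -0.15]
delta x,y,z cm [-0.15  0.3   0.11] |h| 0.2 rot y deg (+) -0.29 q6 -0.13
```

View pics/w6.png

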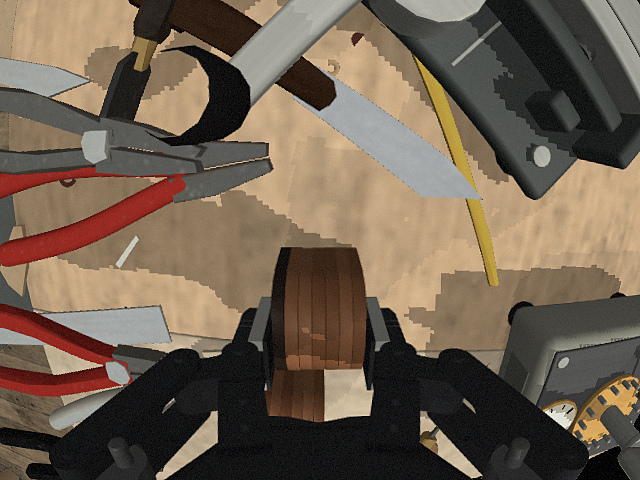

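```bash
python3 -m handwheel '[{"grip":3.2,"delta_pos":[0,-1,0],"rotation":[0,0,0]},{"grip":3.2,"delta_pos":[0,-2,0],"rotation":[0,0,0]},{"grip":3.2,"delta_pos":[0,-2.5,0],"rotation":[0,0,0]},{"grip":3.2,"delta_pos":[0,-2.5,0],"rotation":[0,0,0]},{"grip":3.2,"delta_pos":[0,-2.5,0],"rotation":[0,-5,0]},{"grip":3.2,"delta_pos":[0,-2,0],"rotation":[0,-6.5,0]},{"grip":3.2,"delta_pos":[0,0,0],"rotation":[0,-6.5,0]},{"grip":3.2,"delta_pos":[0,0,0],"rotation":[0,-6.5,0]},{"grip":3.2,"delta_pos":[0,0,0],"rotation":[0,-6.5,0]},{"grip":3.2,"delta_pos":[0,0,0],"rotation":[0,-6.5,0]},{"grip":3.2,"delta_pos":[0,0,0],"rotation":[0,-6.5,0]},{"grip":3.2,"delta_pos":[0,0,0],"rotation":[0,0,0]}]' 60
python3 go.py 0.5455 0.3210 0.32 48.8
```

```text
time: 9.27
tcp_pos: [0.5197, 0.0849, 0.3223]
tool_rot: [-1.571, 0.0, 0.847]
wrist_force: [-0.1, -0.1, -1.1]
grip_width: 0.0353
t 9.27 pos [0.5197 0.0849 0.3223] yaw 48.52 tilt [-90.   0.]
delta x,y,z cm [19.4   0.22 13.7 ] |h| 23.7 rot y deg (+) -0.28 q6 -0.9
```

```bash
python3 -m handwheel '[{"grip":3.2,"delta_pos":[1.4,0,1],"rotation":[0,0,0]},{"grip":3.2,"delta_pos":[2.5,0,1.8],"rotation":[0,0,0]},{"grip":3.2,"delta_pos":[2.7,0,1.9],"rotation":[0,0,0]},{"grip":3.2,"delta_pos":[2.7,0,1.9],"rotation":[0,0,0]},{"grip":3.2,"delta_pos":[2.7,0,1.9],"rotation":[0,0,0]},{"grip":3.2,"delta_pos":[2.7,0,1.9],"rotation":[0,0,0]},{"grip":3.2,"delta_pos":[2.4,0,1.7],"rotation":[0,0,0]},{"grip":3.2,"delta_pos":[1.6,0,1.1],"rotation":[0,0,0]},{"grip":3.2,"delta_pos":[0.7,0,0.5],"rotation":[0,-0.3,0]},{"grip":3.2,"delta_pos":[0,0,0],"rotation":[0,0,0]},{"grip":3.2,"delta_pos":[0,0,0],"rotation":[0,0,0]},{"grip":3.2,"delta_pos":[0,0,0],"rotation":[0,0,0]}]' 60
python3 go.py 0.5455 0.3210 0.245 48.8
python3 - <<'E'
from h import *
snap("wrist","w7.png")
E
```

```text
time: 10.27
tcp_pos: [0.5462, 0.3197, 0.3216]
tool_rot: [-1.571, 0.002, 0.848]
wrist_force: [-0.1, 0.7, -1.8]
grip_width: 0.0353
t 10.27 pos [0.5462 0.3197 0.3216] yaw 48.61 tilt [-89.99   0.1 ]
delta x,y,z cm [0.07 7.66 0.14] |h| 0.2 rot y deg (+) -0.19 q6 -0.49
```

View pics/w7.png

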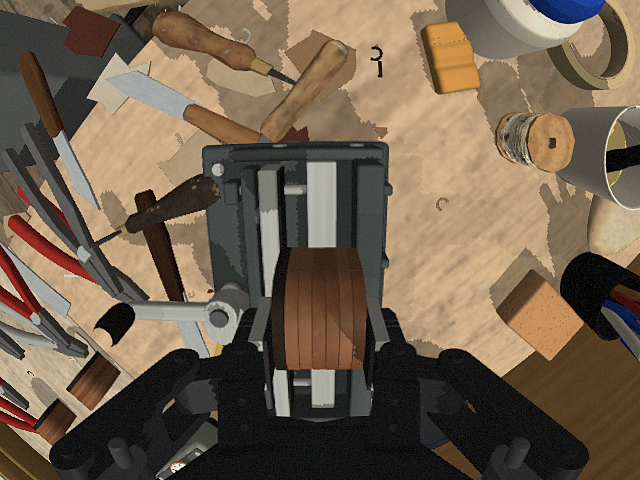

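```bash
python3 -m handwheel '[{"grip":3.2,"delta_pos":[0.1,1.5,0.1],"rotation":[0,-0.2,0]},{"grip":3.2,"delta_pos":[0,1.5,0],"rotation":[0,0,0]},{"grip":3.2,"delta_pos":[0,1.5,0],"rotation":[0,0,0]},{"grip":3.2,"delta_pos":[0,1,0],"rotation":[0,0,0]},{"grip":3.2,"delta_pos":[0,0,0],"rotation":[0,0,0]},{"grip":3.2,"delta_pos":[0,0,0],"rotation":[0,0,0]},{"grip":3.2,"delta_pos":[0,0,0],"rotation":[0,0,0]}]' 60
python3 go.py 0.5455 0.3210 0.245 48.8
python3 - <<'E'
from h import *
snap("wrist","w8.png",(180,120,420,420),2)
snap("side","s8.png",(200,150,360,280),4)
E
```

```text
time: 10.9
tcp_pos: [0.5468, 0.322, 0.2674]
tool_rot: [-1.571, -0.001, 0.853]
wrist_force: [0.3, -0.9, -0.5]
grip_width: 0.0351
t 10.9 pos [0.5468 0.322  0.2674] yaw 48.86 tilt [-9.004e+01 -6.000e-02]
delta x,y,z cm [-0.17  2.24  0.03] |h| 0.2 rot y deg (+) 0.06 q6 -0.5
```

View pics/w8.png

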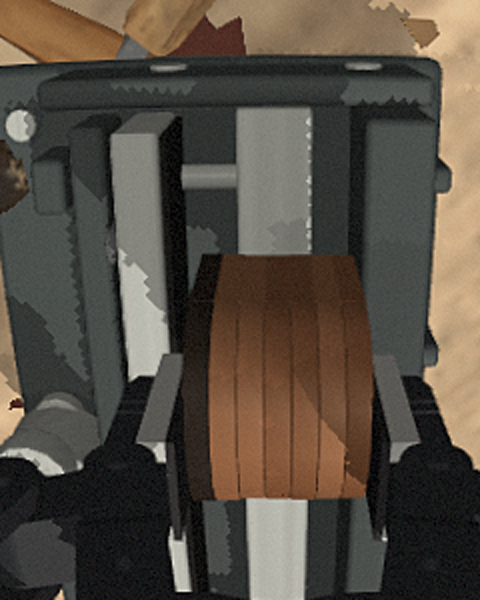

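View pics/s8.png

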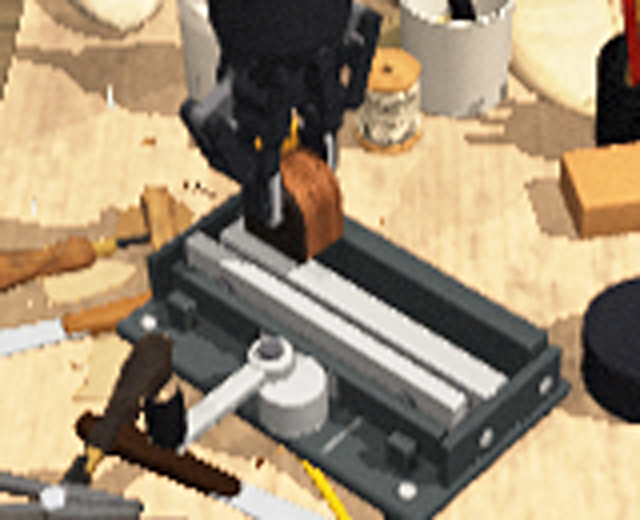

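```bash
python3 -m handwheel '[{"grip":3.2,"delta_pos":[-0.2,0.7,0],"rotation":[0,0,0]},{"grip":3.2,"delta_pos":[0,0.7,0],"rotation":[0,0,0]},{"grip":3.2,"delta_pos":[0,0.4,0],"rotation":[0,0,0]},{"grip":3.2,"delta_pos":[0,0.2,0],"rotation":[0,0,0]},{"grip":3.2,"delta_pos":[0,0.2,0],"rotation":[0,0,0]},{"grip":3.2,"delta_pos":[0,0,0],"rotation":[0,0,0]},{"grip":3.2,"delta_pos":[0,0,0],"rotation":[0,0,0]},{"grip":3.2,"delta_pos":[0,0,0],"rotation":[0,0,0]}]' 60
python3 go.py 0.5455 0.3210 0.243 48.8
```

```text
time: 11.67
tcp_pos: [0.5451, 0.321, 0.2448]
tool_rot: [-1.571, -0.0, 0.854]
wrist_force: [0.6, -0.2, -0.7]
grip_width: 0.0352
t 11.67 pos [0.5451 0.321  0.2448] yaw 48.92 tilt [-9.001e+01 -2.000e-02]
delta x,y,z cm [ 0.03  0.18 -0.03] |h| 0.0 rot y deg (+) 0.12 q6 -0.5
```

```bash
python3 -m handwheel '[{"grip":3.2,"delta_pos":[0,0.1,0],"rotation":[0,0,0]},{"grip":3.2,"delta_pos":[0,0.1,0],"rotation":[0,0,0]},{"grip":3.2,"delta_pos":[0,0,0],"rotation":[0,0,0]},{"grip":3.2,"delta_pos":[0,0,0],"rotation":[0,0,0]}]' 60
python3 -m handwheel '[{"grip":3.7,"delta_pos":[0,0,0],"rotation":[0,0,0]},{"grip":4.2,"delta_pos":[0,0,0],"rotation":[0,0,0]},{"grip":4.8,"delta_pos":[0,0,0],"rotation":[0,0,0]},{"grip":5.4,"delta_pos":[0,0,0],"rotation":[0,0,0]},{"grip":5.4,"delta_pos":[0,-0.5,0],"rotation":[0,0,0]},{"grip":5.4,"delta_pos":[0,-1,0],"rotation":[0,0,0]},{"grip":5.4,"delta_pos":[0,-2,0],"rotation":[0,0,0]},{"grip":5.4,"delta_pos":[0,-2.5,0],"rotation":[0,0,0]},{"grip":5.4,"delta_pos":[0,-1.5,0],"rotation":[0,0,0]},{"grip":5.4,"delta_pos":[0,0,0],"rotation":[0,0,0]}]'
python3 go.py 0.510 0.020 0.32 2.2
python3 - <<'E'
from h import *
snap("side","s9.png",(200,150,360,280),4)
snap("top","t9.png",(210,200,500,400),2.7)
E
```

```text
time: 12.0
tcp_pos: [0.5451, 0.3209, 0.243]
tool_rot: [-1.571, -0.001, 0.854]
wrist_force: [-0.8, -0.3, 1.0]
grip_width: 0.035
time: 12.83
tcp_pos: [0.5463, 0.3215, 0.3226]
tool_rot: [-1.575, -0.008, 0.854]
wrist_force: [-0.2, -0.1, -0.1]
grip_width: 0.0535
t 12.83 pos [0.5463 0.3215 0.3226] yaw 48.92 tilt [-90.25  -0.46]
delta x,y,z cm [-25.11   0.13 -17.08] |h| 30.4 rot y deg (+) 46.72 q6 -0.5
```

View pics/s9.png

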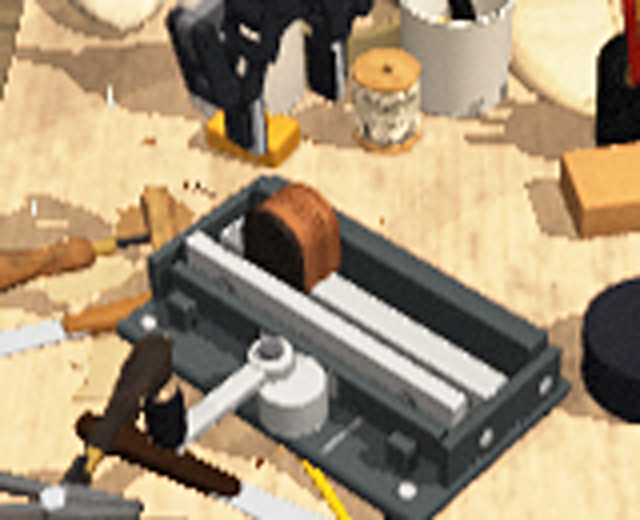

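View pics/t9.png

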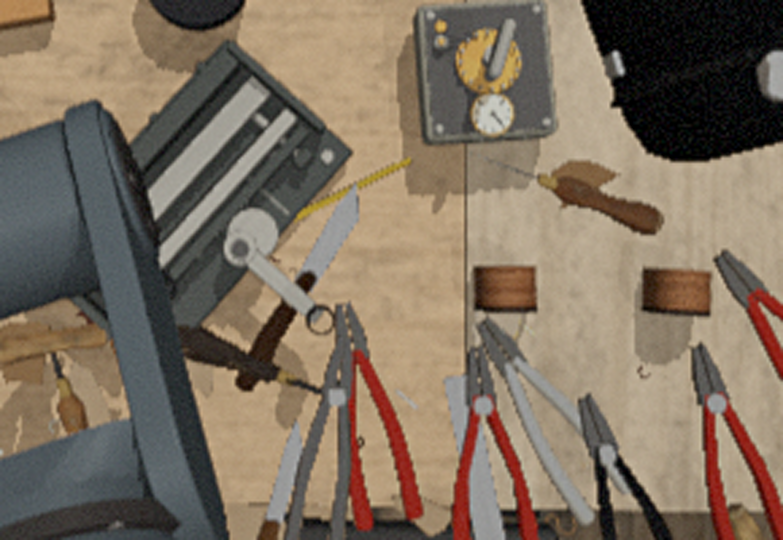

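```bash
python3 -m handwheel '[{"grip":6.4,"delta_pos":[-1.2,0,-0.8],"rotation":[0,0,0]},{"grip":6.4,"delta_pos":[-2.5,0,-1.7],"rotation":[0,0,0]},{"grip":6.4,"delta_pos":[-2.8,0,-1.9],"rotation":[0,0,0]},{"grip":6.4,"delta_pos":[-2.8,0,-1.9],"rotation":[0,0,0]},{"grip":6.4,"delta_pos":[-2.8,0,-1.9],"rotation":[0,0,0]},{"grip":6.4,"delta_pos":[-2.8,0,-1.9],"rotation":[0,0,0]},{"grip":6.4,"delta_pos":[-2.8,0,-1.9],"rotation":[0,0,0]},{"grip":6.4,"delta_pos":[-2.8,0,-1.9],"rotation":[0,0,0]},{"grip":6.4,"delta_pos":[-2.5,0,-1.7],"rotation":[0,0,0]},{"grip":6.4,"delta_pos":[-2,0,-1.5],"rotation":[0,5.8,0]},{"grip":6.4,"delta_pos":[0,0.7,0],"rotation":[0,5.8,0]},{"grip":6.4,"delta_pos":[0,0.7,0],"rotation":[0,5.8,0]},{"grip":6.4,"delta_pos":[0,0.7,0],"rotation":[0,5.8,0]},{"grip":6.4,"delta_pos":[0,0.7,0],"rotation":[0,5.8,0]},{"grip":6.4,"delta_pos":[0,0.7,0],"rotation":[0,5.8,0]},{"grip":6.4,"delta_pos":[0,0.7,0],"rotation":[0,5.8,0]},{"grip":6.4,"delta_pos":[0,0.6,0],"rotation":[0,6.1,0]},{"grip":6.4,"delta_pos":[0,0,0],"rotation":[0,0,0]},{"grip":6.4,"delta_pos":[0,0,0],"rotation":[0,0,0]}]'
python3 go.py 0.510 0.020 0.195 2.2
python3 - <<'E'
from fit import *
snap("wrist","w10.png"); snap("top","t10.png",(210,200,500,400),2.7)
im=cv2.imread("pics/w10.png")
cv2.polylines(im,[np.int32(hull("w10.png",.510,.020,.035)*8)],True,(0,255,0),1,shift=3)
cv2.polylines(im,[np.int32(hull("w10.png",.509,-.117,-.02)*8)],True,(0,255,0),1,shift=3)
cv2.imwrite("pics/g10.png",im)
E
```

```text
time: 14.52
tcp_pos: [0.5086, 0.0196, 0.2687]
tool_rot: [-1.57, 0.003, 0.041]
wrist_force: [0.1, 1.1, -0.1]
grip_width: 0.0642
t 14.52 pos [0.5086 0.0196 0.2687] yaw 2.34 tilt [-89.97   0.2 ]
delta x,y,z cm [0.17 7.36 0.03] |h| 0.2 rot y deg (+) 0.14 q6 -0.22
```

View pics/g10.png

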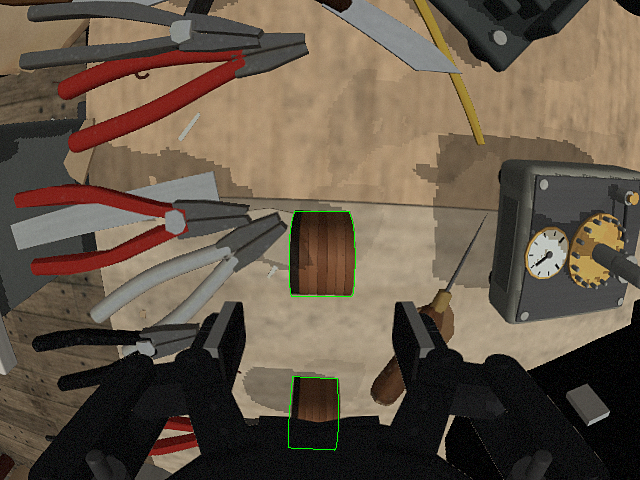

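View pics/t10.png

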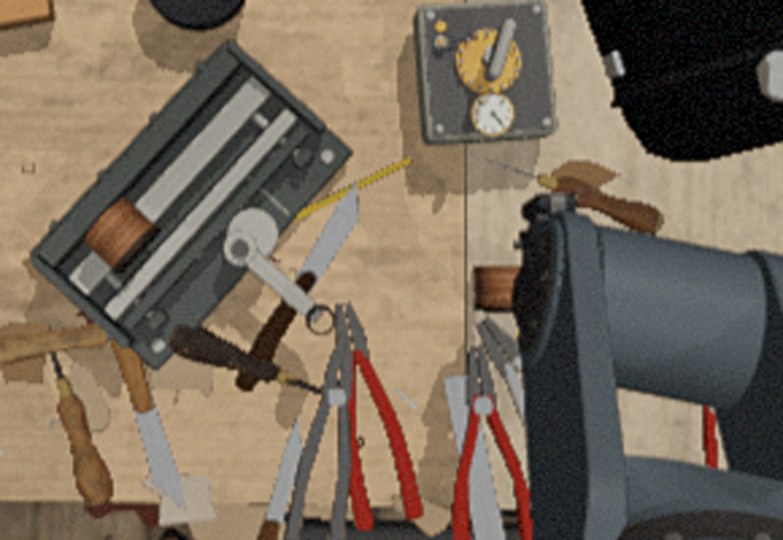

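```bash
python3 -m handwheel '[{"grip":6.4,"delta_pos":[0.1,1.5,0],"rotation":[0,0,0]},{"grip":6.4,"delta_pos":[0,1.8,0],"rotation":[0,0,0]},{"grip":6.4,"delta_pos":[0,1.8,0],"rotation":[0,0,0]},{"grip":6.4,"delta_pos":[0,1.3,0],"rotation":[0,0,0]},{"grip":6.4,"delta_pos":[0,0.8,0],"rotation":[0,0,0]},{"grip":6.4,"delta_pos":[0,0,0],"rotation":[0,0,0]},{"grip":6.4,"delta_pos":[0,0,0],"rotation":[0,0,0]},{"grip":3.2,"delta_pos":[0,0,0],"rotation":[0,0,0]},{"grip":3.2,"delta_pos":[0,0,0],"rotation":[0,0,0]},{"grip":3.2,"delta_pos":[0,0,0],"rotation":[0,0,0]},{"grip":3.2,"delta_pos":[0,0,0],"rotation":[0,0,0]},{"grip":3.2,"delta_pos":[0,0,0],"rotation":[0,0,0]},{"grip":3.2,"delta_pos":[0,0,0],"rotation":[0,0,0]}]' 60
python3 go.py 0.510 0.020 0.195 2.2
```

```text
time: 15.7
tcp_pos: [0.511, 0.0201, 0.1988]
tool_rot: [-1.571, -0.002, 0.039]
wrist_force: [-0.6, 0.2, 7.4]
grip_width: 0.0349
t 15.7 pos [0.511  0.0201 0.1988] yaw 2.22 tilt [-90.03  -0.13]
delta x,y,z cm [-0.1   0.38 -0.  ] |h| 0.1 rot y deg (+) 0.02 q6 -0.22
```

```bash
python3 -m handwheel '[{"grip":3.2,"delta_pos":[0,-1,0],"rotation":[0,0,0]},{"grip":3.2,"delta_pos":[0,-2,0],"rotation":[0,0,0]},{"grip":3.2,"delta_pos":[0,-2.5,0],"rotation":[0,0,0]},{"grip":3.2,"delta_pos":[0,-2.5,0],"rotation":[0,0,0]},{"grip":3.2,"delta_pos":[0,-2.5,0],"rotation":[0,-5.1,0]},{"grip":3.2,"delta_pos":[0,-2,0],"rotation":[0,-6.9,0]},{"grip":3.2,"delta_pos":[0,0,0],"rotation":[0,-6.9,0]},{"grip":3.2,"delta_pos":[0,0,0],"rotation":[0,-6.9,0]},{"grip":3.2,"delta_pos":[0,0,0],"rotation":[0,-6.9,0]},{"grip":3.2,"delta_pos":[0,0,0],"rotation":[0,-6.9,0]},{"grip":3.2,"delta_pos":[0,0,0],"rotation":[0,-6.9,0]},{"grip":3.2,"delta_pos":[0,0,0],"rotation":[0,0,0]}]' 60
python3 go.py 0.5846 0.2868 0.32 48.8
```

```text
time: 16.7
tcp_pos: [0.5102, 0.0202, 0.3233]
tool_rot: [-1.571, -0.0, 0.852]
wrist_force: [-0.4, 0.2, -0.1]
grip_width: 0.035
t 16.7 pos [0.5102 0.0202 0.3233] yaw 48.83 tilt [-90.  -0.]
delta x,y,z cm [24.97  0.32 11.94] |h| 27.7 rot y deg (+) 0.03 q6 -1.03
```

```bash
python3 -m handwheel '[{"grip":3.2,"delta_pos":[1.4,0,0.7],"rotation":[0,0,0]},{"grip":3.2,"delta_pos":[2.7,0,1.3],"rotation":[0,0,0]},{"grip":3.2,"delta_pos":[3,0,1.4],"rotation":[0,0,0]},{"grip":3.2,"delta_pos":[3,0,1.4],"rotation":[0,0,0]},{"grip":3.2,"delta_pos":[3,0,1.4],"rotation":[0,0,0]},{"grip":3.2,"delta_pos":[3,0,1.4],"rotation":[0,0,0]},{"grip":3.2,"delta_pos":[3,0,1.4],"rotation":[0,0,0]},{"grip":3.2,"delta_pos":[2.5,0,1.3],"rotation":[0,0,0]},{"grip":3.2,"delta_pos":[2,0,1],"rotation":[0,0,0]},{"grip":3.2,"delta_pos":[1.4,0,0.6],"rotation":[0,0,0]},{"grip":3.2,"delta_pos":[0,0,0],"rotation":[0,0,0]},{"grip":3.2,"delta_pos":[0,0,0],"rotation":[0,0,0]},{"grip":3.2,"delta_pos":[0,0,0],"rotation":[0,0,0]}]' 60
python3 go.py 0.5846 0.2868 0.244 48.8
python3 - <<'E'
from h import *
snap("wrist","w11.png",(120,100,520,420),2)
E
```

```text
time: 17.78
tcp_pos: [0.5856, 0.2858, 0.3225]
tool_rot: [-1.57, 0.002, 0.849]
wrist_force: [-0.5, 0.2, -0.4]
grip_width: 0.035
t 17.78 pos [0.5856 0.2858 0.3225] yaw 48.63 tilt [-89.97   0.09]
delta x,y,z cm [0.02 7.85 0.13] |h| 0.1 rot y deg (+) -0.17 q6 -0.57
```

View pics/w11.png

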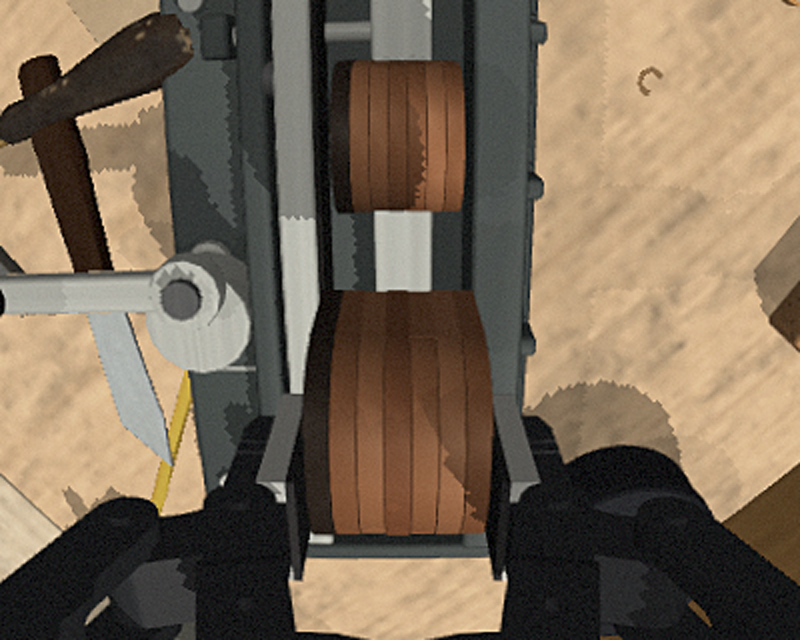

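```bash
python3 -m handwheel '[{"grip":3.2,"delta_pos":[0,1.5,0.1],"rotation":[0,-0.1,0]},{"grip":3.2,"delta_pos":[0,1.5,0],"rotation":[0,0,0]},{"grip":3.2,"delta_pos":[0,1.5,0],"rotation":[0,0,0]},{"grip":3.2,"delta_pos":[0,1,0],"rotation":[0,0,0]},{"grip":3.2,"delta_pos":[0,0,0],"rotation":[0,0,0]},{"grip":3.2,"delta_pos":[0,0,0],"rotation":[0,0,0]},{"grip":3.2,"delta_pos":[0,0,0],"rotation":[0,0,0]}]' 60
python3 go.py 0.5846 0.2868 0.244 48.8
python3 - <<'E'
from h import *
snap("wrist","w12.png",(180,120,420,420),2)
E
```

```text
time: 18.42
tcp_pos: [0.5858, 0.2868, 0.2685]
tool_rot: [-1.571, -0.001, 0.851]
wrist_force: [-0.3, -0.9, -0.7]
grip_width: 0.0348
t 18.42 pos [0.5858 0.2868 0.2685] yaw 48.76 tilt [-9.004e+01 -6.000e-02]
delta x,y,z cm [-0.08  2.45  0.09] |h| 0.1 rot y deg (+) -0.04 q6 -0.57
```

View pics/w12.png

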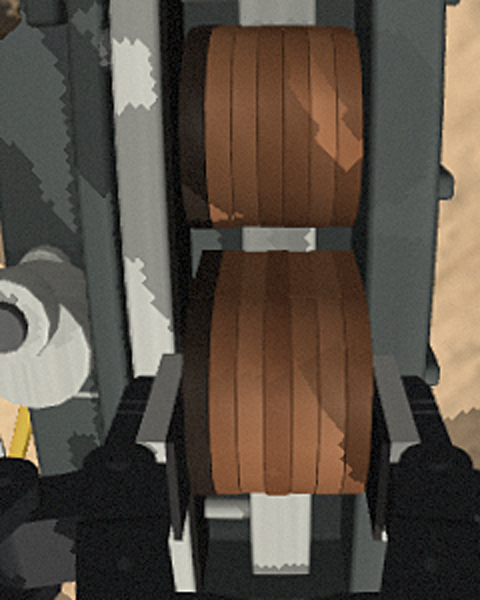

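```bash
python3 -m handwheel '[{"grip":3.2,"delta_pos":[-0.1,0.7,0.1],"rotation":[0,0,0]},{"grip":3.2,"delta_pos":[0,0.7,0],"rotation":[0,0,0]},{"grip":3.2,"delta_pos":[0,0.5,0],"rotation":[0,0,0]},{"grip":3.2,"delta_pos":[0,0.3,0],"rotation":[0,0,0]},{"grip":3.2,"delta_pos":[0,0.2,0],"rotation":[0,0,0]},{"grip":3.2,"delta_pos":[0,0,0],"rotation":[0,0,0]},{"grip":3.2,"delta_pos":[0,0,0],"rotation":[0,0,0]},{"grip":3.2,"delta_pos":[0,0,0],"rotation":[0,0,0]}]' 60
python3 go.py 0.5846 0.2868 0.244 48.8
```

```text
time: 19.13
tcp_pos: [0.5837, 0.2871, 0.2439]
tool_rot: [-1.57, 0.001, 0.852]
wrist_force: [-0.6, -0.1, 3.1]
grip_width: 0.0347
t 19.13 pos [0.5837 0.2871 0.2439] yaw 48.82 tilt [-8.997e+01  5.000e-02]
delta x,y,z cm [ 0.04 -0.01 -0.09] |h| 0.1 rot y deg (+) 0.02 q6 -0.57
```

Contact at 3 N, as predicted. Release and rise.

```bash
python3 -m handwheel '[{"grip":3.7,"delta_pos":[0,0,0],"rotation":[0,0,0]},{"grip":4.2,"delta_pos":[0,0,0],"rotation":[0,0,0]},{"grip":4.8,"delta_pos":[0,0,0],"rotation":[0,0,0]},{"grip":5.4,"delta_pos":[0,0,0],"rotation":[0,0,0]},{"grip":5.4,"delta_pos":[0,-0.5,0],"rotation":[0,0,0]},{"grip":5.4,"delta_pos":[0,-1,0],"rotation":[0,0,0]},{"grip":5.4,"delta_pos":[0,-2,0],"rotation":[0,0,0]},{"grip":5.4,"delta_pos":[0,-2.5,0],"rotation":[0,0,0]},{"grip":5.4,"delta_pos":[0,-1.5,0],"rotation":[0,0,0]},{"grip":5.4,"delta_pos":[0,0,0],"rotation":[0,0,0]}]'
python3 go.py 0.509 -0.117 0.32 -1
python3 - <<'E'
from h import *
snap("side","s13.png",(200,150,400,300),4)
snap("top","t13.png",(210,200,500,400),2.7)
E
```

```text
time: 19.97
tcp_pos: [0.5854, 0.2876, 0.3238]
tool_rot: [-1.576, -0.008, 0.852]
wrist_force: [1.1, 0.7, 0.2]
grip_width: 0.054
t 19.97 pos [0.5854 0.2876 0.3238] yaw 48.82 tilt [-90.29  -0.46]
delta x,y,z cm [-35.48   0.2  -20.89] |h| 41.2 rot y deg (+) 49.82 q6 -0.57
```

View pics/s13.png

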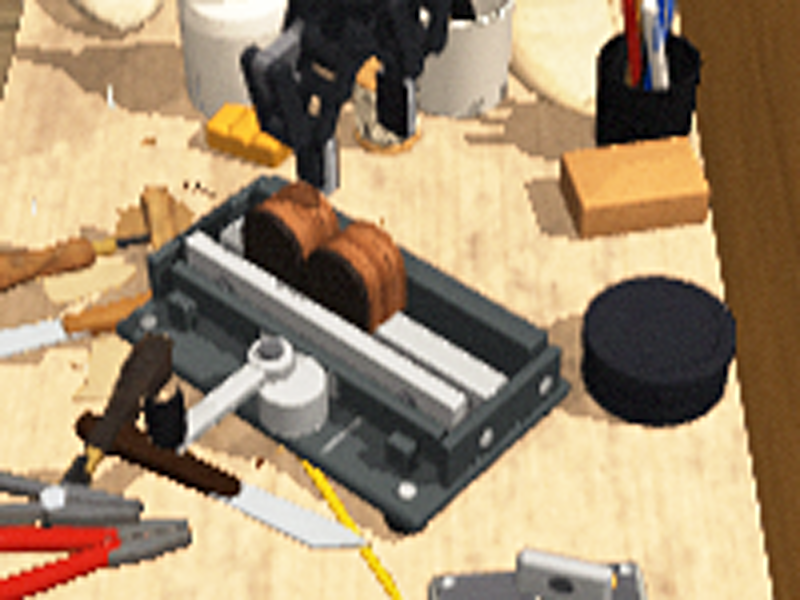

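View pics/t13.png

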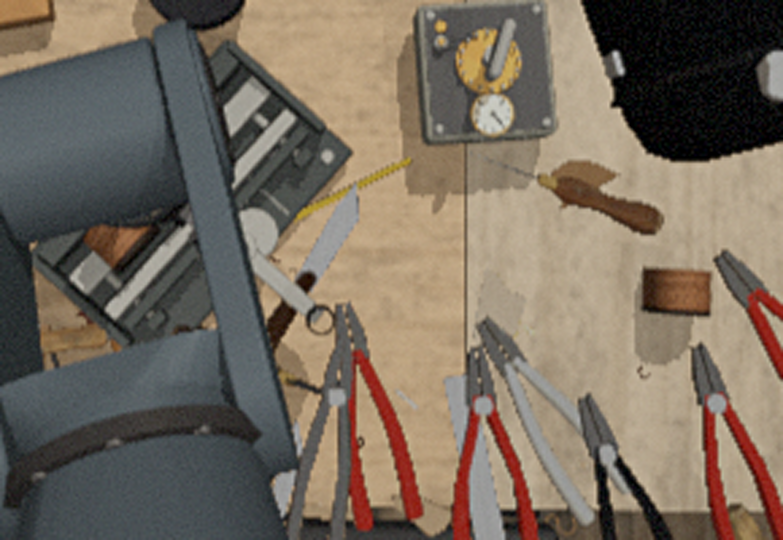

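```bash
python3 -m handwheel '[{"grip":6.4,"delta_pos":[-1.2,0,-0.7],"rotation":[0,0,0]},{"grip":6.4,"delta_pos":[-2.4,0,-1.4],"rotation":[0,0,0]},{"grip":6.4,"delta_pos":[-3,0,-1.8],"rotation":[0,0,0]},{"grip":6.4,"delta_pos":[-3,0,-1.8],"rotation":[0,0,0]},{"grip":6.4,"delta_pos":[-3,0,-1.8],"rotation":[0,0,0]},{"grip":6.4,"delta_pos":[-3,0,-1.8],"rotation":[0,0,0]},{"grip":6.4,"delta_pos":[-3,0,-1.8],"rotation":[0,0,0]},{"grip":6.4,"delta_pos":[-3,0,-1.8],"rotation":[0,0,0]},{"grip":6.4,"delta_pos":[-3,0,-1.8],"rotation":[0,0,0]},{"grip":6.4,"delta_pos":[-3,0,-1.8],"rotation":[0,0,0]},{"grip":6.4,"delta_pos":[-3,0,-1.8],"rotation":[0,0,0]},{"grip":6.4,"delta_pos":[-2.4,0,-1.4],"rotation":[0,0,0]},{"grip":6.4,"delta_pos":[-1.8,0,-1.0],"rotation":[0,0,0]},{"grip":6.4,"delta_pos":[-0.7,0,-0.2],"rotation":[0,6,0]},{"grip":6.4,"delta_pos":[0,0.5,0],"rotation":[0,6,0]},{"grip":6.4,"delta_pos":[0,0.5,0],"rotation":[0,6,0]},{"grip":6.4,"delta_pos":[0,1,0],"rotation":[0,6,0]},{"grip":6.4,"delta_pos":[0,1,0],"rotation":[0,6,0]},{"grip":6.4,"delta_pos":[0,1,0],"rotation":[0,6,0]},{"grip":6.4,"delta_pos":[0,1,0],"rotation":[0,6,0]}]'
python3 -m handwheel '[{"grip":6.4,"delta_pos":[0,0,0],"rotation":[0,6,0]},{"grip":6.4,"delta_pos":[0,0,0],"rotation":[0,2,0]},{"grip":6.4,"delta_pos":[0,0,0],"rotation":[0,0,0]},{"grip":6.4,"delta_pos":[0,0,0],"rotation":[0,0,0]}]'
python3 go.py 0.509 -0.117 0.195 -1
python3 - <<'E'
from fit import *
snap("wrist","w14.png")
im=cv2.imread("pics/w14.png")
cv2.polylines(im,[np.int32(hull("w14.png",.509,-.117,-.02)*8)],True,(0,255,0),1,shift=3)
cv2.imwrite("pics/g14.png",im)
E
```

```text
time: 21.73
tcp_pos: [0.5061, -0.118, 0.2672]
tool_rot: [-1.569, 0.003, 0.113]
wrist_force: [0.6, 0.3, -0.1]
grip_width: 0.0639
time: 22.07
tcp_pos: [0.5065, -0.1179, 0.2678]
tool_rot: [-1.57, 0.002, -0.02]
wrist_force: [-0.6, 0.1, 0.2]
grip_width: 0.0638
t 22.07 pos [ 0.5065 -0.1179  0.2678] yaw -1.15 tilt [-89.95   0.14]
delta x,y,z cm [0.26 7.28 0.09] |h| 0.3 rot y deg (+) -0.15 q6 -0.42
```

View pics/g14.png

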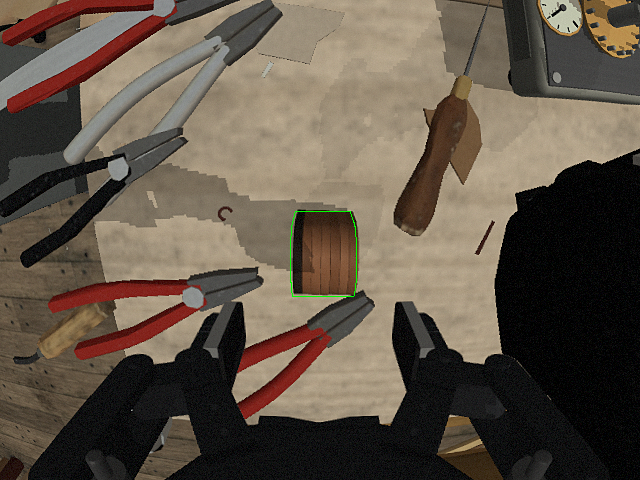

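```bash
python3 - <<'E'
from h import *
print(at("w14.png",400,220,.02),at("w14.png",370,295,.017))
E
python3 -m handwheel '[{"grip":6.4,"delta_pos":[0.2,1.5,0.1],"rotation":[0,0,0]},{"grip":6.4,"delta_pos":[0,1.8,0],"rotation":[0,0,0]},{"grip":6.4,"delta_pos":[0,1.8,0],"rotation":[0,0,0]},{"grip":6.4,"delta_pos":[0,1.3,0],"rotation":[0,0,0]},{"grip":6.4,"delta_pos":[0,0.7,0],"rotation":[0,0,0]},{"grip":6.4,"delta_pos":[0,0,0],"rotation":[0,0,0]},{"grip":6.4,"delta_pos":[0,0,0],"rotation":[0,0,0]},{"grip":3.2,"delta_pos":[0,0,0],"rotation":[0,0,0]},{"grip":3.2,"delta_pos":[0,0,0],"rotation":[0,0,0]},{"grip":3.2,"delta_pos":[0,0,0],"rotation":[0,0,0]},{"grip":3.2,"delta_pos":[0,0,0],"rotation":[0,0,0]},{"grip":3.2,"delta_pos":[0,0,0],"rotation":[0,0,0]},{"grip":3.2,"delta_pos":[0,0,0],"rotation":[0,0,0]}]' 60
python3 go.py 0.509 -0.117 0.195 -1
```

```text
[ 0.55689405 -0.09618879  0.02      ] [ 0.53997116 -0.14818685  0.017     ]
time: 23.2
tcp_pos: [0.5099, -0.117, 0.1988]
tool_rot: [-1.572, -0.002, -0.021]
wrist_force: [-0.5, -0.6, 7.3]
grip_width: 0.0349
t 23.2 pos [ 0.5099 -0.117   0.1988] yaw -1.18 tilt [-90.06  -0.13]
delta x,y,z cm [-0.09  0.38 -0.01] |h| 0.1 rot y deg (+) -0.18 q6 -0.42
```

```bash
python3 -m handwheel '[{"grip":3.2,"delta_pos":[0,-1,0],"rotation":[0,0,0]},{"grip":3.2,"delta_pos":[0,-2,0],"rotation":[0,0,0]},{"grip":3.2,"delta_pos":[0,-2.5,0],"rotation":[0,0,0]},{"grip":3.2,"delta_pos":[0,-2.5,0],"rotation":[0,-2,0]},{"grip":3.2,"delta_pos":[0,-2.5,0],"rotation":[0,-6,0]},{"grip":3.2,"delta_pos":[0,-2.2,0],"rotation":[0,-7,0]},{"grip":3.2,"delta_pos":[0,0,0],"rotation":[0,-7,0]},{"grip":3.2,"delta_pos":[0,0,0],"rotation":[0,-7,0]},{"grip":3.2,"delta_pos":[0,0,0],"rotation":[0,-7,0]},{"grip":3.2,"delta_pos":[0,0,0],"rotation":[0,-7,0]},{"grip":3.2,"delta_pos":[0,0,0],"rotation":[0,-7,0]},{"grip":3.2,"delta_pos":[0,0,0],"rotation":[0,0,0]}]' 60
python3 go.py 0.6238 0.2526 0.32 48.8
```

```text
time: 24.2
tcp_pos: [0.5091, -0.1165, 0.3252]
tool_rot: [-1.57, 0.0, 0.854]
wrist_force: [-0.2, -0.1, -1.1]
grip_width: 0.0351
t 24.2 pos [ 0.5091 -0.1165  0.3252] yaw 48.93 tilt [-8.998e+01  1.000e-02]
delta x,y,z cm [35.37  0.52 15.6 ] |h| 38.7 rot y deg (+) 0.13 q6 -1.29
```

```bash
python3 -m handwheel '[{"grip":3.2,"delta_pos":[1.2,0,0.5],"rotation":[0,0,0]},{"grip":3.2,"delta_pos":[2.4,0,1.1],"rotation":[0,0,0]},{"grip":3.2,"delta_pos":[3,0,1.3],"rotation":[0,0,0]},{"grip":3.2,"delta_pos":[3,0,1.3],"rotation":[0,0,0]},{"grip":3.2,"delta_pos":[3,0,1.3],"rotation":[0,0,0]},{"grip":3.2,"delta_pos":[3,0,1.3],"rotation":[0,0,0]},{"grip":3.2,"delta_pos":[3,0,1.3],"rotation":[0,0,0]},{"grip":3.2,"delta_pos":[3,0,1.3],"rotation":[0,0,0]},{"grip":3.2,"delta_pos":[3,0,1.3],"rotation":[0,0,0]},{"grip":3.2,"delta_pos":[3,0,1.3],"rotation":[0,0,0]},{"grip":3.2,"delta_pos":[2.8,0,1.3],"rotation":[0,0,0]},{"grip":3.2,"delta_pos":[2.2,0,1],"rotation":[0,0,0]},{"grip":3.2,"delta_pos":[1.4,0,0.7],"rotation":[0,0,0]},{"grip":3.2,"delta_pos":[0.4,0,0.2],"rotation":[0,0.1,0]},{"grip":3.2,"delta_pos":[0,0,0],"rotation":[0,0,0]},{"grip":3.2,"delta_pos":[0,0,0],"rotation":[0,0,0]},{"grip":3.2,"delta_pos":[0,0,0],"rotation":[0,0,0]}]' 60
python3 go.py 0.6238 0.2526 0.244 48.8
python3 - <<'E'
from h import *
snap("wrist","w15.png",(120,100,520,420),2)
E
```

```text
time: 25.62
tcp_pos: [0.6213, 0.2407, 0.3246]
tool_rot: [-1.57, 0.001, 0.848]
wrist_force: [0.6, -0.8, -1.3]
grip_width: 0.0347
t 25.62 pos [0.6213 0.2407 0.3246] yaw 48.6 tilt [-8.998e+01  8.000e-02]
delta x,y,z cm [1.07 8.06 0.6 ] |h| 1.2 rot y deg (+) -0.2 q6 -0.65
```

View pics/w15.png

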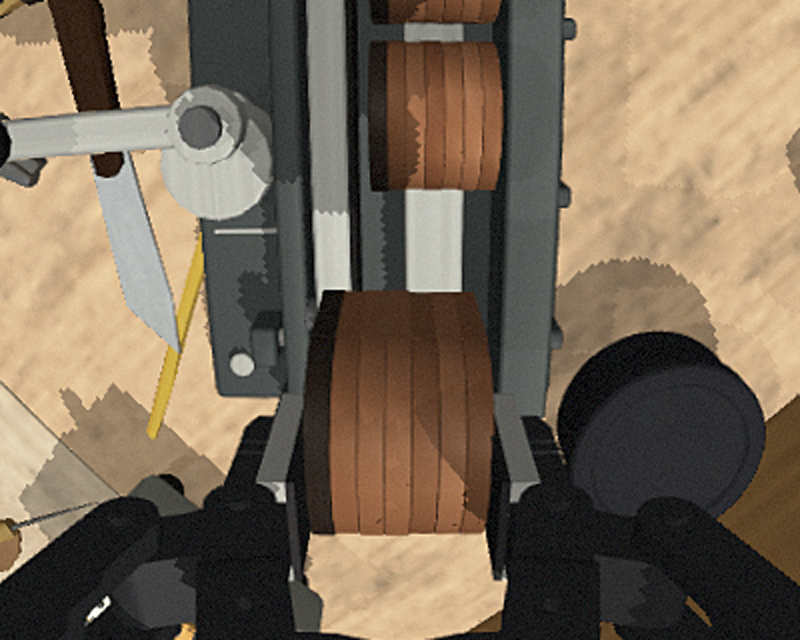

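```bash
python3 -m handwheel '[{"grip":3.2,"delta_pos":[0.5,0,0.3],"rotation":[0,-0.1,0]},{"grip":3.2,"delta_pos":[0.5,0,0.3],"rotation":[0,-0.1,0]},{"grip":3.2,"delta_pos":[0,1.5,0],"rotation":[0,0,0]},{"grip":3.2,"delta_pos":[0,1.5,0],"rotation":[0,0,0]},{"grip":3.2,"delta_pos":[0,1.5,0],"rotation":[0,0,0]},{"grip":3.2,"delta_pos":[0,1,0],"rotation":[0,0,0]},{"grip":3.2,"delta_pos":[0,0,0],"rotation":[0,0,0]},{"grip":3.2,"delta_pos":[0,0,0],"rotation":[0,0,0]},{"grip":3.2,"delta_pos":[0,0,0],"rotation":[0,0,0]}]' 60
python3 go.py 0.6238 0.2526 0.244 48.8
python3 - <<'E'
from h import *
snap("wrist","w16.png",(180,120,420,420),2)
E
```

```text
time: 26.42
tcp_pos: [0.6241, 0.2538, 0.2705]
tool_rot: [-1.572, -0.001, 0.854]
wrist_force: [-0.5, -0.2, -0.3]
grip_width: 0.035
t 26.42 pos [0.6241 0.2538 0.2705] yaw 48.91 tilt [-9.005e+01 -7.000e-02]
delta x,y,z cm [-0.12  2.65 -0.05] |h| 0.1 rot y deg (+) 0.11 q6 -0.63
```

View pics/w16.png

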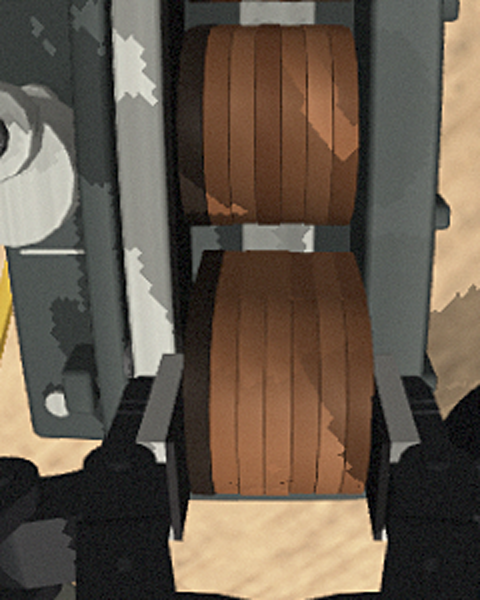

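```bash
python3 -m handwheel '[{"grip":3.2,"delta_pos":[-0.2,0.8,0],"rotation":[0,0,0]},{"grip":3.2,"delta_pos":[0,0.8,0],"rotation":[0,0,0]},{"grip":3.2,"delta_pos":[0,0.5,0],"rotation":[0,0,0]},{"grip":3.2,"delta_pos":[0,0.3,0],"rotation":[0,0,0]},{"grip":3.2,"delta_pos":[0,0.2,0],"rotation":[0,0,0]},{"grip":3.2,"delta_pos":[0,0,0],"rotation":[0,0,0]},{"grip":3.2,"delta_pos":[0,0,0],"rotation":[0,0,0]},{"grip":3.2,"delta_pos":[0,0,0],"rotation":[0,0,0]}]' 60
python3 go.py 0.6238 0.2526 0.244 48.8
```

```text
time: 27.13
tcp_pos: [0.6221, 0.2521, 0.2439]
tool_rot: [-1.57, 0.001, 0.854]
wrist_force: [-3.1, -0.5, 2.7]
grip_width: 0.0353
t 27.13 pos [0.6221 0.2521 0.2439] yaw 48.92 tilt [-8.997e+01  5.000e-02]
delta x,y,z cm [ 0.15 -0.01 -0.1 ] |h| 0.2 rot y deg (+) 0.12 q6 -0.63
```

```bash
python3 -m handwheel '[{"grip":3.7,"delta_pos":[0,0,0],"rotation":[0,0,0]},{"grip":4.2,"delta_pos":[0,0,0],"rotation":[0,0,0]},{"grip":4.8,"delta_pos":[0,0,0],"rotation":[0,0,0]},{"grip":5.4,"delta_pos":[0,0,0],"rotation":[0,0,0]},{"grip":5.4,"delta_pos":[0,-0.5,0],"rotation":[0,0,0]},{"grip":5.4,"delta_pos":[0,-1,0],"rotation":[0,0,0]},{"grip":5.4,"delta_pos":[0,-2,0],"rotation":[0,0,0]},{"grip":5.4,"delta_pos":[0,-2.5,0],"rotation":[0,0,0]},{"grip":5.4,"delta_pos":[0,-1.5,0],"rotation":[0,0,0]},{"grip":5.4,"delta_pos":[0,0,0],"rotation":[0,0,0]}]'
python3 go.py 0.483 0.170 0.32 -41
python3 - <<'E'
from h import *
snap("side","s17.png",(200,150,400,300),4)
snap("top","t17.png",(210,200,410,350),4)
E
```

```text
time: 27.97
tcp_pos: [0.6238, 0.2526, 0.324]
tool_rot: [-1.576, -0.008, 0.854]
wrist_force: [1.1, 0.2, -0.7]
grip_width: 0.0538
t 27.97 pos [0.6238 0.2526 0.324 ] yaw 48.92 tilt [-90.33  -0.45]
delta x,y,z cm [-15.48   0.25   5.19] |h| 16.3 rot y deg (+) 89.92 q6 -0.63
```

View pics/s17.png

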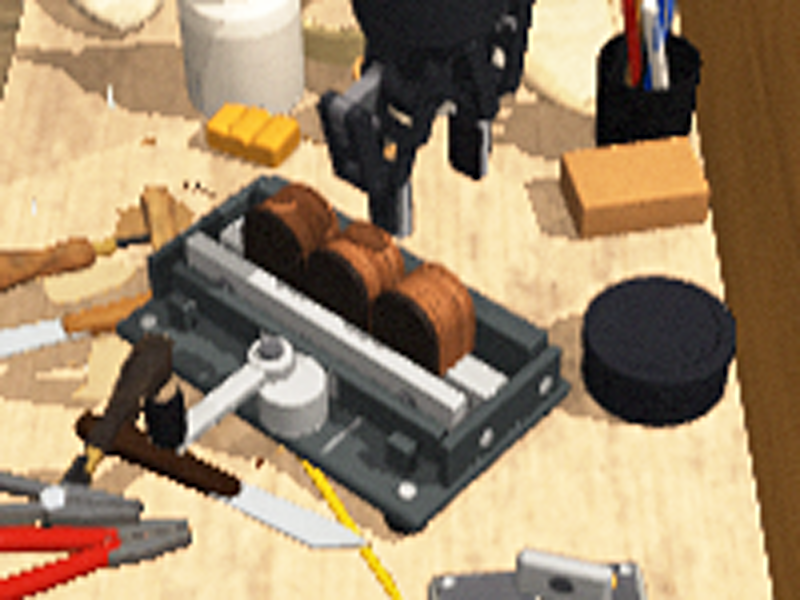

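View pics/t17.png

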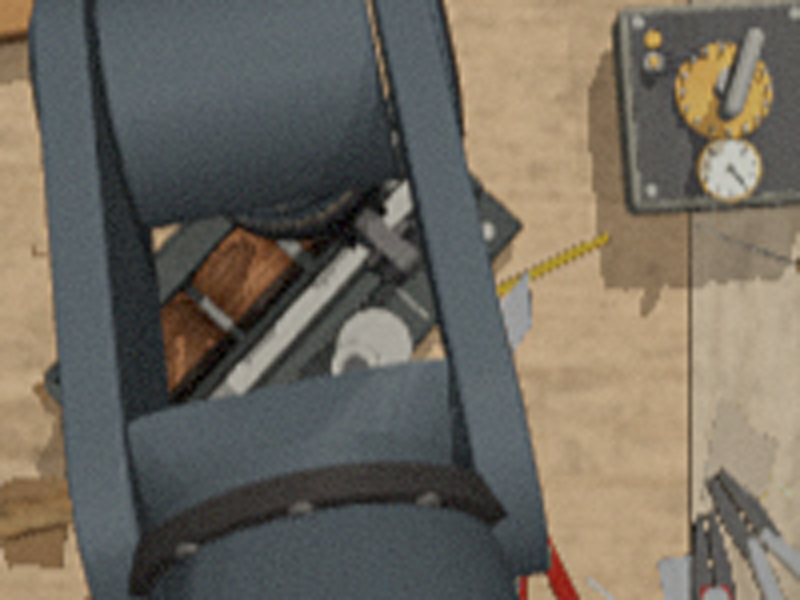

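```bash
python3 -m handwheel '[{"grip":4,"delta_pos":[-1.5,0,0.5],"rotation":[0,0,0]},{"grip":4,"delta_pos":[-3,0,1],"rotation":[0,0,0]},{"grip":4,"delta_pos":[-3,0,1],"rotation":[0,0,0]},{"grip":4,"delta_pos":[-3,0,1],"rotation":[0,0,0]},{"grip":4,"delta_pos":[-3,0,1],"rotation":[0,0,0]},{"grip":4,"delta_pos":[-2,0,0.7],"rotation":[0,0,0]},{"grip":4,"delta_pos":[0,0,0],"rotation":[0,6.9,0]},{"grip":4,"delta_pos":[0,0,0],"rotation":[0,6.9,0]},{"grip":4,"delta_pos":[0,0,0],"rotation":[0,6.9,0]},{"grip":4,"delta_pos":[0,0,0],"rotation":[0,6.9,0]},{"grip":4,"delta_pos":[0,0,0],"rotation":[0,6.9,0]},{"grip":4,"delta_pos":[0,0,0],"rotation":[0,6.9,0]},{"grip":4,"delta_pos":[0,0,0],"rotation":[0,6.9,0]},{"grip":4,"delta_pos":[0,0.5,0],"rotation":[0,6.9,0]},{"grip":4,"delta_pos":[0,0.5,0],"rotation":[0,6.9,0]},{"grip":4,"delta_pos":[0,0.5,0],"rotation":[0,6.9,0]},{"grip":4,"delta_pos":[0,0.5,0],"rotation":[0,6.9,0]},{"grip":4,"delta_pos":[0,0.5,0],"rotation":[0,6.9,0]},{"grip":4,"delta_pos":[0,0.5,0],"rotation":[0,6.9,0]},{"grip":4,"delta_pos":[0,0,0],"rotation":[0,0,0]}]'
python3 go.py 0.483 0.170 0.237 -41
python3 - <<'E'
from h import *
snap("wrist","w18.png")
print(proj("w18.png",(.483,.170,.1)))
E
```

```text
time: 29.73
tcp_pos: [0.4804, 0.1693, 0.2868]
tool_rot: [-1.574, 0.003, -0.714]
wrist_force: [-0.3, -0.2, -0.0]
grip_width: 0.0397
t 29.73 pos [0.4804 0.1693 0.2868] yaw -40.91 tilt [-90.2    0.19]
delta x,y,z cm [0.17 4.98 0.24] |h| 0.3 rot y deg (+) 0.09 q6 0.83
(np.float64(322.33019839873174), np.float64(295.1987353472356))
```

View pics/w18.png

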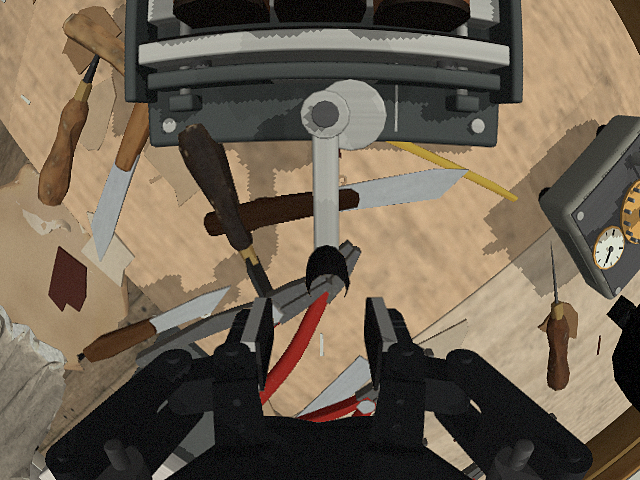

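```bash
python3 -m handwheel '[{"grip":4,"delta_pos":[0.2,1.2,0.2],"rotation":[0,0,0]},{"grip":4,"delta_pos":[0,1.5,0],"rotation":[0,0,0]},{"grip":4,"delta_pos":[0,1.3,0],"rotation":[0,0,0]},{"grip":4,"delta_pos":[0,1,0],"rotation":[0,0,0]},{"grip":4,"delta_pos":[0,0,0],"rotation":[0,0,0]},{"grip":2.6,"delta_pos":[0,0,0],"rotation":[0,0,0]},{"grip":2.6,"delta_pos":[0,0,0],"rotation":[0,0,0]},{"grip":2.6,"delta_pos":[0,0,0],"rotation":[0,0,0]},{"grip":2.6,"delta_pos":[0,0,0],"rotation":[0,0,0]},{"grip":2.6,"delta_pos":[0,0,0],"rotation":[0,0,0]}]' 40
cat > lev.py <<'E'
from h import *
o=telemetry.get_obs(); p=o["tcp_pos"][:2]-np.array([.536,.231]); print(np.hypot(*p),np.degrees(np.arctan2(p[1],p[0])),np.degrees(o["tool_rot"][2])-90,o["wrist_force"].round(1),o["grip_width"],o["tcp_pos"][2])
E
python3 lev.py; python3 -c "
from h import *
snap('wrist','w19.png',(200,80,440,400),1.8)"
```

```text
time: 30.62
tcp_pos: [0.4843, 0.1697, 0.2393]
tool_rot: [-1.57, -0.001, -0.712]
wrist_force: [-0.1, 0.0, 0.1]
grip_width: 0.0259
0.08015701967184595 -130.16011862456963 -130.77925313916543 [-0.1  0.   0.1] 0.025874951321918326 0.23928913403161353
```

View pics/w19.png

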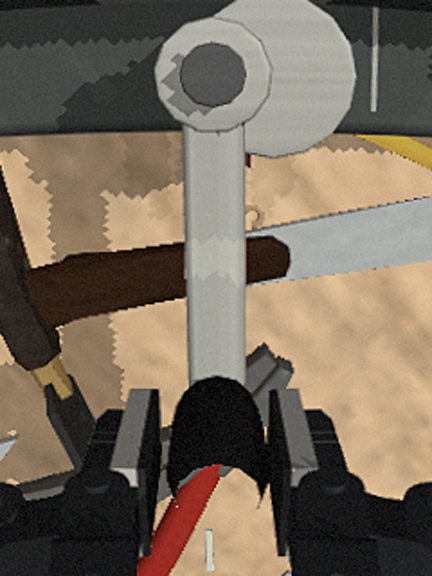

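Knob is caged. Swing shut (first half).

```bash
python3 -m handwheel '[{"grip":2.6,"delta_pos":[0.77,0,0.04],"rotation":[0,-5.5,0]},{"grip":2.6,"delta_pos":[0.77,0,0.04],"rotation":[0,-5.5,0]},{"grip":2.6,"delta_pos":[0.77,0,0.04],"rotation":[0,-5.5,0]},{"grip":2.6,"delta_pos":[0.77,0,0.04],"rotation":[0,-5.5,0]},{"grip":2.6,"delta_pos":[0.77,0,0.04],"rotation":[0,-5.5,0]},{"grip":2.6,"delta_pos":[0.77,0,0.04],"rotation":[0,-5.5,0]},{"grip":2.6,"delta_pos":[0.77,0,0.04],"rotation":[0,-5.5,0]},{"grip":2.6,"delta_pos":[0.77,0,0.04],"rotation":[0,-5.5,0]},{"grip":2.6,"delta_pos":[0,0,0],"rotation":[0,0,0]},{"grip":2.6,"delta_pos":[0,0,0],"rotation":[0,0,0]}]'
python3 lev.py
```

```text
time: 31.5
tcp_pos: [0.5404, 0.1503, 0.2386]
tool_rot: [-1.571, 0.002, 0.054]
wrist_force: [-3.0, -1.8, 1.1]
grip_width: 0.0259
0.0808329755167259 -86.87168973449863 -86.8914251270682 [-3.  -1.8  1.1] 0.025901160342292805 0.23860709326459886
```

```bash
python3 -m handwheel '[{"grip":2.6,"delta_pos":[0.77,0,0.04],"rotation":[0,-5.5,0]},{"grip":2.6,"delta_pos":[0.77,0,0.04],"rotation":[0,-5.5,0]},{"grip":2.6,"delta_pos":[0.77,0,0.04],"rotation":[0,-5.5,0]},{"grip":2.6,"delta_pos":[0.77,0,0.04],"rotation":[0,-5.5,0]},{"grip":2.6,"delta_pos":[0.77,0,0.04],"rotation":[0,-5.5,0]},{"grip":2.6,"delta_pos":[0.77,0,0.04],"rotation":[0,-5.5,0]},{"grip":2.6,"delta_pos":[0.77,0,0.04],"rotation":[0,-5.5,0]},{"grip":2.6,"delta_pos":[0.77,0,0.04],"rotation":[0,-5.5,0]},{"grip":2.6,"delta_pos":[0.5,0,0.02],"rotation":[0,-3.5,0]},{"grip":2.6,"delta_pos":[0,0,0],"rotation":[0,0,0]},{"grip":2.6,"delta_pos":[0,0,0],"rotation":[0,0,0]},{"grip":2.6,"delta_pos":[0,0,0],"rotation":[0,0,0]},{"grip":2.6,"delta_pos":[0,0,0],"rotation":[0,0,0]}]'
python3 lev.py; python3 -c "
from h import *
snap('wrist','w20.png'); snap('side','s20.png',(200,150,400,300),4)"
```

```text
time: 32.58
tcp_pos: [0.599, 0.1791, 0.2386]
tool_rot: [-1.573, 0.001, 0.884]
wrist_force: [0.4, -5.3, -0.3]
grip_width: 0.026
0.08161924698637052 -39.45980937979759 -39.365146116563935 [ 0.4 -5.3 -0.3] 0.026041506680655798 0.23861385761061032
```

View pics/w20.png

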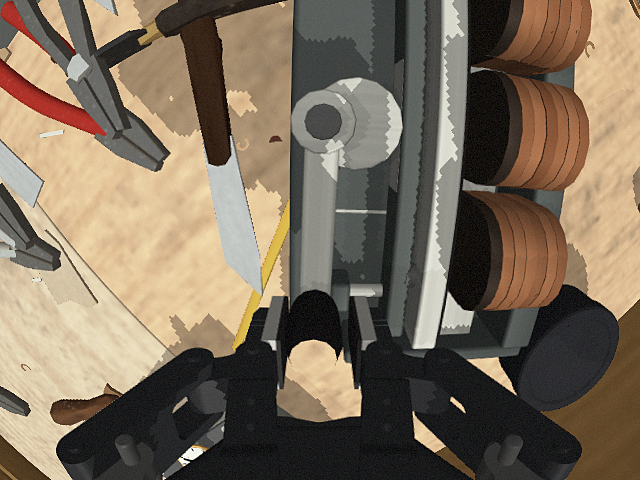

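View pics/s20.png

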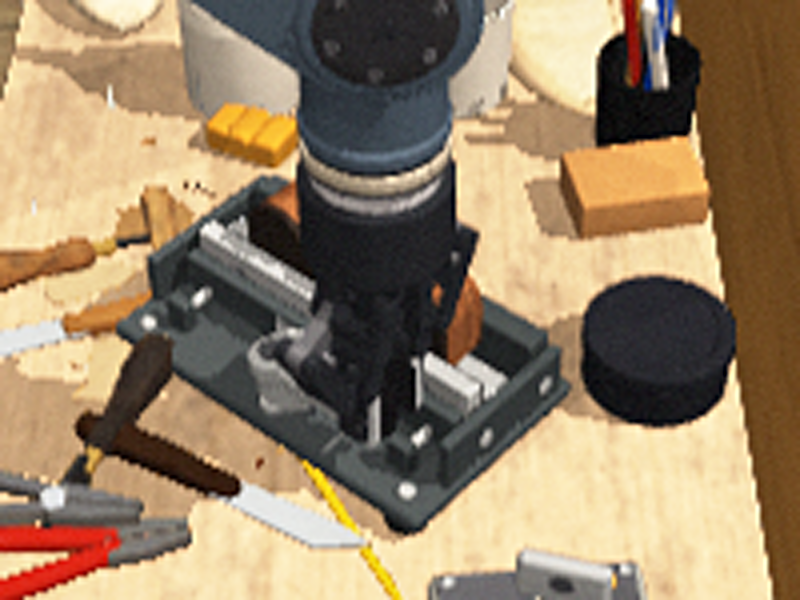

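```bash
python3 - <<'E'
from h import *
im=cv2.imread("pics/w20.png"); cv2.imwrite("pics/g20.png",cv2.resize(im[80:350,270:400],None,fx=3,fy=2.2,interpolation=cv2.INTER_CUBIC))
E
```

```text
(no output)
```

View pics/g20.png

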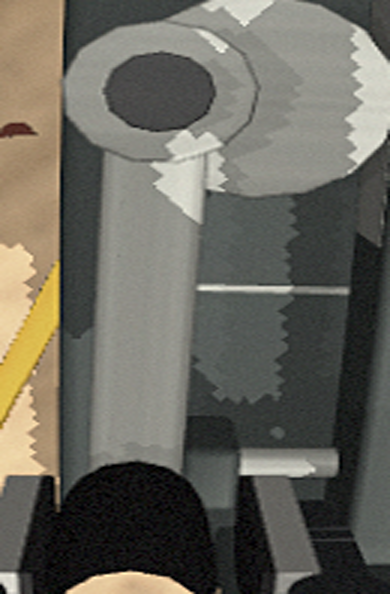

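```bash
python3 - <<'E'
from h import *
def ang(a,b):
    p=at("w20.png",*a,.061);q=at("w20.png",*b,.061);d=q-p;return p.round(4),q.round(4),np.degrees(np.arctan2(d[1],d[0]))
print(ang((321.3,166.4),(315.5,280)))
p=at("w20.png",270+158/3,80+90/2.2,.066);print(p)
# front edge of press base: crop (62,250)-(62,400) base height ~? 
print(ang((270+60/3,80+30/2.2),(270+61/3,80+250/2.2)))
E
```

```text
(array([0.5514, 0.2197, 0.061 ]), array([0.5876, 0.1869, 0.061 ]), np.float64(-42.236671385401024))
[0.53779286 0.23151764 0.066     ]
(array([0.5214, 0.2287, 0.061 ]), array([0.552 , 0.2031, 0.061 ]), np.float64(-39.87487024601601))
```

```bash
python3 -m handwheel '[{"grip":2.6,"delta_pos":[0.3,0,0.02],"rotation":[0,-2,0]},{"grip":2.6,"delta_pos":[0.1,0,0],"rotation":[0,-1,0]},{"grip":2.6,"delta_pos":[0,0,0],"rotation":[0,0,0]},{"grip":2.6,"delta_pos":[0,0,0],"rotation":[0,0,0]},{"grip":2.6,"delta_pos":[0,0,0],"rotation":[0,0,0]}]'
python3 lev.py; python3 -c "
from h import *
snap('wrist','w21.png',(270,80,400,350),2.2)"
```

```text
time: 33.1
tcp_pos: [0.601, 0.1818, 0.2386]
tool_rot: [-1.573, 0.003, 0.937]
wrist_force: [-0.6, -8.4, 0.2]
grip_width: 0.026
0.0815188469151421 -37.09140246935679 -36.34133163216383 [-0.6 -8.4  0.2] 0.025989664340484286 0.2385509420440827
```

View pics/w21.png

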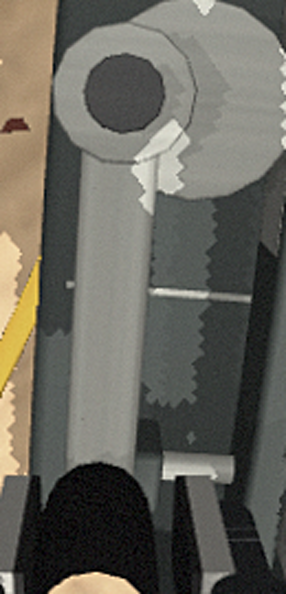

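```bash
python3 - <<'E'
from h import *
S=2.2
def ang(a,b,z):
    P=[at("w21.png",270+u/S,80+v/S,z) for u,v in(a,b)];d=P[1]-P[0];return P[0].round(4),P[1].round(4),round(np.degrees(np.arctan2(d[1],d[0])),2)
print(ang((118,190),(103,440),.061),ang((80,190),(67,440),.061),ang((157,190),(138,440),.061)); print(ang((52,20),(40,290),.02)); print(at("w21.png",270+124/S,80+92/S,.066))
E
```

```text
(array([0.5516, 0.2203, 0.061 ]), array([0.5893, 0.1891, 0.061 ]), np.float64(-39.63)) (array([0.5476, 0.2149, 0.061 ]), array([0.5851, 0.1834, 0.061 ]), np.float64(-39.94)) (array([0.5558, 0.226 , 0.061 ]), array([0.5934, 0.1947, 0.061 ]), np.float64(-39.77))
(array([0.5155, 0.2291, 0.02  ]), array([0.5641, 0.1889, 0.02  ]), np.float64(-39.6))
[0.53796175 0.23157302 0.066     ]
```

```bash
python3 -m handwheel '[{"grip":3,"delta_pos":[0,0,0],"rotation":[0,0,0]},{"grip":3.6,"delta_pos":[0,0,0],"rotation":[0,0,0]},{"grip":3.8,"delta_pos":[0,0,0],"rotation":[0,0,0]},{"grip":3.8,"delta_pos":[0,-0.5,0],"rotation":[0,0,0]},{"grip":3.8,"delta_pos":[0,-1.5,0],"rotation":[0,0,0]},{"grip":3.8,"delta_pos":[0,-2.5,0],"rotation":[0,0,0]},{"grip":3.8,"delta_pos":[0,-3,0],"rotation":[0,0,0]},{"grip":3.8,"delta_pos":[0,-3,0],"rotation":[0,0,0]},{"grip":3.8,"delta_pos":[0,-2,0],"rotation":[0,0,0]},{"grip":3.8,"delta_pos":[0,0,0],"rotation":[0,0,0]}]'
python3 go.py 0.6837 0.0416 0.36 69.6
```

```text
time: 33.98
tcp_pos: [0.6026, 0.1841, 0.3696]
tool_rot: [-1.579, -0.008, 0.938]
wrist_force: [1.4, -0.7, -0.0]
grip_width: 0.0382
t 33.98 pos [0.6026 0.1841 0.3696] yaw 53.72 tilt [-90.47  -0.47]
delta x,y,z cm [ -6.7    1.03 -14.96] |h| 16.4 rot y deg (+) -15.88 q6 -0.82
```

```bash
python3 -m handwheel '[{"grip":3.8,"delta_pos":[-0.7,0,-1.5],"rotation":[0,0,0]},{"grip":3.8,"delta_pos":[-1.2,0,-2.7],"rotation":[0,0,0]},{"grip":3.8,"delta_pos":[-1.3,0,-3],"rotation":[0,0,0]},{"grip":3.8,"delta_pos":[-1.3,0,-3],"rotation":[0,0,0]},{"grip":3.8,"delta_pos":[-1.3,0,-2.8],"rotation":[0,0,0]},{"grip":3.8,"delta_pos":[-0.9,0,-2],"rotation":[0,-5,0]},{"grip":3.8,"delta_pos":[0,0,0],"rotation":[0,-6,0]},{"grip":3.8,"delta_pos":[0,0,0],"rotation":[0,-5,0]},{"grip":3.8,"delta_pos":[0,0,0],"rotation":[0,0,0]},{"grip":3.8,"delta_pos":[0,0,0],"rotation":[0,0,0]}]'
python3 go.py 0.6837 0.0416 0.36 69.6
python3 -c "
from h import *
snap('wrist','w22.png'); snap('top','t22.png',(210,200,410,350),4); snap('side','s22.png',(200,150,400,300),4)"
```

```text
time: 34.82
tcp_pos: [0.6823, 0.0399, 0.362]
tool_rot: [-1.568, 0.001, 1.214]
wrist_force: [-0.7, -0.5, 0.1]
grip_width: 0.0379
t 34.82 pos [0.6823 0.0399 0.362 ] yaw 69.54 tilt [-8.985e+01  5.000e-02]
delta x,y,z cm [ 0.21  0.2  -0.07] |h| 0.2 rot y deg (+) -0.06 q6 -1.32
```

View pics/w22.png

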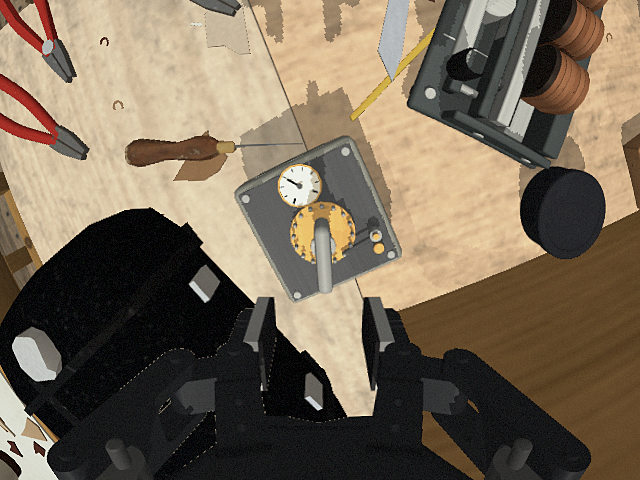

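View pics/t22.png

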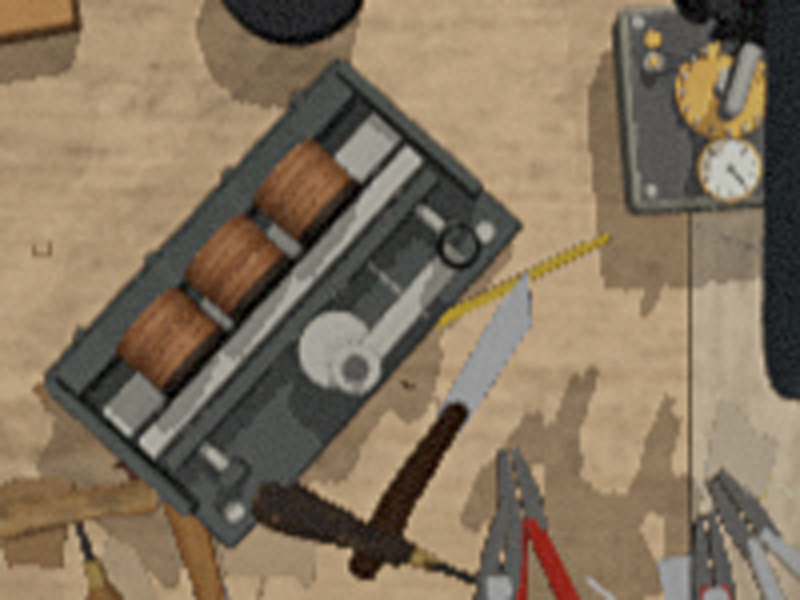

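View pics/s22.png

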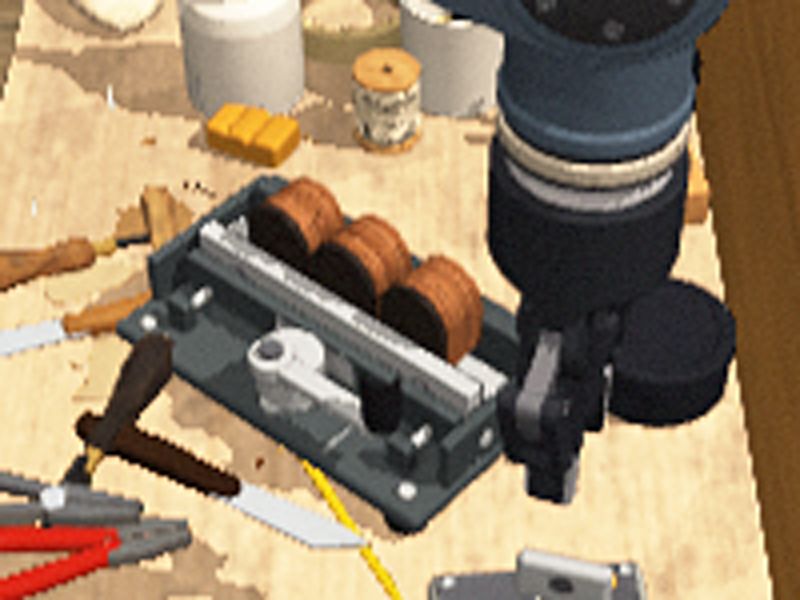

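```bash
python3 - <<'E'
from h import *
C=lambda x,y:(210+x/4,200+y/4)
a=at("t22.png",*C(355,370),.066);b=at("t22.png",*C(459,245),.1);d=b-a
print(a,b,np.hypot(d[0],d[1]),np.degrees(np.arctan2(d[1],d[0])), "theta",np.arctan2(d[1],d[0])-(.852-np.pi))
im=cv2.imread("pics/w22.png")
cv2.imwrite("pics/g22.png",cv2.resize(im[130:310,225:415],None,fx=4,fy=3.3,interpolation=cv2.INTER_CUBIC)[:600])
cv2.imwrite("pics/g22b.png",cv2.resize(im[155:215,270:330],None,fx=9,fy=9,interpolation=cv2.INTER_CUBIC))
E
```

```text
[0.53521841 0.23090465 0.066     ] [0.5979084  0.17947203 0.1       ] 0.08108852372971294 -39.36641325561205 theta 1.6025191275786228
```

View pics/g22.png

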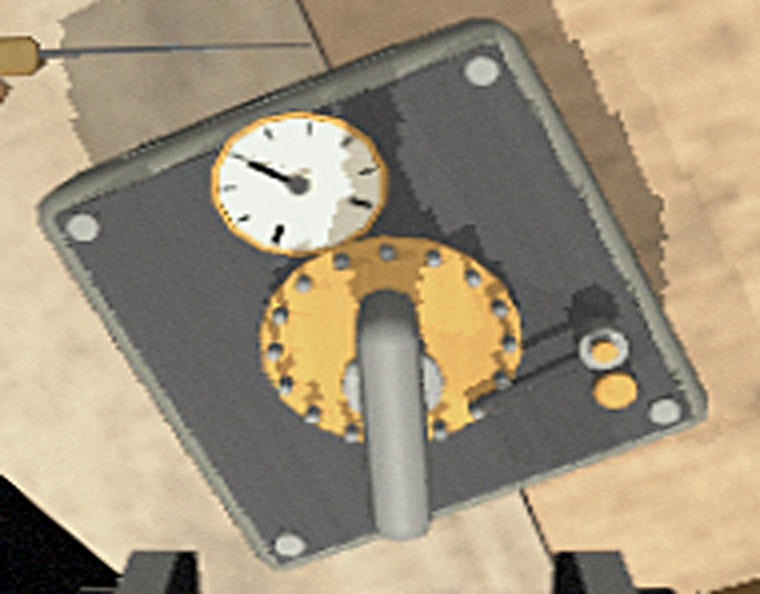

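View pics/g22b.png

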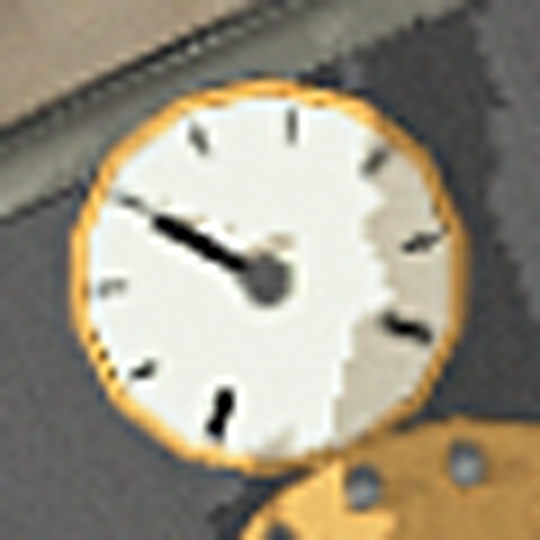

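```bash
python3 - <<'E'
from h import *
def tri(f1,p1,f2,p2):
    c1,w1=ray(f1,*p1);c2,w2=ray(f2,*p2);A=np.stack([w1,-w2],1);s=np.linalg.lstsq(A,c2-c1,rcond=None)[0];a=c1+s[0]*w1;b=c2+s[1]*w2;return ((a+b)/2).round(4),np.linalg.norm(a-b).round(4)
im=cv2.imread("pics/top0.png");cv2.imwrite("pics/h.png",cv2.resize(im[90:270,400:550],None,fx=3.3,fy=3.3,interpolation=cv2.INTER_CUBIC))
# key ends: top0 c1 (757,35),(728,112)  ; w22 crop ends (400,535),(385,300)
W=lambda x,y:(225+x/4,130+y/3.3); C=lambda x,y:(210+x/4,200+y/4)
print(tri("top0.png",C(757,33),"w22.png",W(402,528)),tri("top0.png",C(729,110),"w22.png",W(388,302)))
E
```

```text
(array([0.7033, 0.0358, 0.1218]), np.float64(0.0016)) (array([0.6662, 0.0472, 0.1055]), np.float64(0.0034))
```

View pics/h.png

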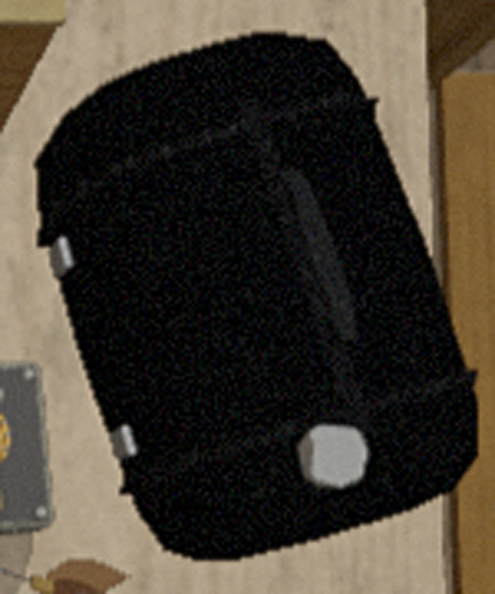

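```bash
python3 - <<'E'
from h import *
def tri(f1,p1,f2,p2):
    c1,w1=ray(f1,*p1);c2,w2=ray(f2,*p2);A=np.stack([w1,-w2],1);s=np.linalg.lstsq(A,c2-c1,rcond=None)[0];a=c1+s[0]*w1;b=c2+s[1]*w2;return ((a+b)/2).round(4),np.linalg.norm(a-b).round(4)
print(tri("top0.png",(436.4,223),"w22.png",(203,284)),tri("top0.png",(418.8,168),"w22.png",(313,391)))
print(tri("top0.png",(435,221),"side0.png",(332,352)))
E
```

```text
(array([ 0.6772, -0.042 ,  0.1086]), np.float64(0.0011)) (array([ 0.7898, -0.0064,  0.1074]), np.float64(0.0025))
(array([ 0.6786, -0.0531,  0.0611]), np.float64(0.0218))
```

```bash
python3 -m handwheel '[{"grip":3.4,"delta_pos":[0.2,1,-0.1],"rotation":[0,0,0]},{"grip":3.4,"delta_pos":[0,2,0],"rotation":[0,0,0]},{"grip":3.4,"delta_pos":[0,2,0],"rotation":[0,0,0]},{"grip":3.4,"delta_pos":[0,1.5,0],"rotation":[0,0,0]},{"grip":3.4,"delta_pos":[0,0,0],"rotation":[0,0,0]},{"grip":3.4,"delta_pos":[0,0,0],"rotation":[0,0,0]},{"grip":3.4,"delta_pos":[0,0,0],"rotation":[0,0,0]}]'
python3 go.py 0.6837 0.0416 0.26 69.6
python3 -c "
from h import *
snap('wrist','w23.png')
print(proj('w23.png',(.6837,.0416,.119)))"
```

```text
time: 35.55
tcp_pos: [0.6845, 0.0424, 0.2993]
tool_rot: [-1.572, -0.0, 1.217]
wrist_force: [-0.2, -0.7, -0.2]
grip_width: 0.0338
t 35.55 pos [0.6845 0.0424 0.2993] yaw 69.72 tilt [-9.007e+01 -2.000e-02]
delta x,y,z cm [-0.11  3.93  0.05] |h| 0.1 rot y deg (+) 0.12 q6 -1.32
(np.float64(315.976848159004), np.float64(304.29477768121666))
```

View pics/w23.png

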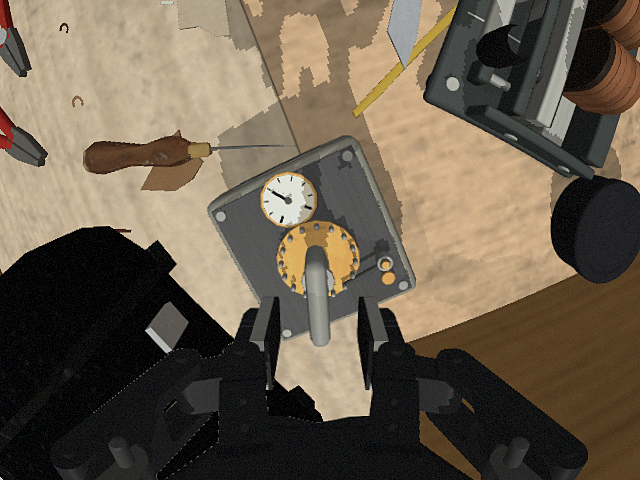

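```bash
python3 -m handwheel '[{"grip":3.4,"delta_pos":[-0.1,1,0],"rotation":[0,0,0]},{"grip":3.4,"delta_pos":[0,1.2,0],"rotation":[0,0,0]},{"grip":3.4,"delta_pos":[0,1,0],"rotation":[0,0,0]},{"grip":3.4,"delta_pos":[0,0.7,0],"rotation":[0,0,0]},{"grip":3.4,"delta_pos":[0,0,0],"rotation":[0,0,0]},{"grip":3.4,"delta_pos":[0,0,0],"rotation":[0,0,0]},{"grip":0.5,"delta_pos":[0,0,0],"rotation":[0,0,0]},{"grip":0.5,"delta_pos":[0,0,0],"rotation":[0,0,0]},{"grip":0.5,"delta_pos":[0,0,0],"rotation":[0,0,0]},{"grip":0.5,"delta_pos":[0,0,0],"rotation":[0,0,0]},{"grip":0.5,"delta_pos":[0,0,0],"rotation":[0,0,0]},{"grip":0.5,"delta_pos":[0,0,0],"rotation":[0,0,0]}]' 80
python3 go.py 0.6837 0.0416 0.26 69.6
python3 -c "
from h import *
o=st();print(o['torque'])
snap('wrist','w24.png',(180,120,460,400),2)"
```

```text
time: 36.6
tcp_pos: [0.6842, 0.0417, 0.2603]
tool_rot: [-1.573, -0.001, 1.217]
wrist_force: [3.4, 3.2, -0.2]
grip_width: 0.0088
t 36.6 pos [0.6842 0.0417 0.2603] yaw 69.72 tilt [-9.011e+01 -8.000e-02]
delta x,y,z cm [-0.03  0.03  0.05] |h| 0.1 rot y deg (+) 0.12 q6 -1.32
{'time': 36.6, 'qpos': [-0.1019, 0.7753, 1.3772, 0.0009, 0.9869, -1.3193], 'qd': [-0.0013, 0.0002, 0.0016, 0.0021, 0.0003, 0.0004], 'tcp_pos': [0.6842, 0.0417, 0.2603], 'tool_rot': [-1.5728, -0.0013, 1.2168], 'wrist_force': [3.3879, 3.2085, -0.1586], 'torque': [0.4668, -0.2809, 0.1432], 'grip_width': 0.0088}
[ 0.4668498  -0.28086193  0.14322921]
```

View pics/w24.png

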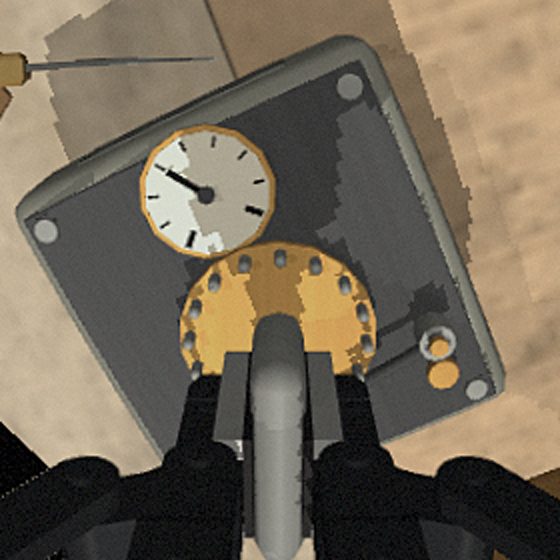

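```bash
python3 -m handwheel '[{"grip":0.5,"delta_pos":[0,0,0],"rotation":[0,3,0]},{"grip":0.5,"delta_pos":[0,0,0],"rotation":[0,6,0]},{"grip":0.5,"delta_pos":[0,0,0],"rotation":[0,6,0]},{"grip":0.5,"delta_pos":[0,0,0],"rotation":[0,6,0]},{"grip":0.5,"delta_pos":[0,0,0],"rotation":[0,6,0]},{"grip":0.5,"delta_pos":[0,0,0],"rotation":[0,6,0]},{"grip":0.5,"delta_pos":[0,0,0],"rotation":[0,6,0]},{"grip":0.5,"delta_pos":[0,0,0],"rotation":[0,6,0]},{"grip":0.5,"delta_pos":[0,0,0],"rotation":[0,6,0]},{"grip":0.5,"delta_pos":[0,0,0],"rotation":[0,6,0]},{"grip":0.5,"delta_pos":[0,0,0],"rotation":[0,6,0]},{"grip":0.5,"delta_pos":[0,0,0],"rotation":[0,6,0]},{"grip":0.5,"delta_pos":[0,0,0],"rotation":[0,6,0]},{"grip":0.5,"delta_pos":[0,0,0],"rotation":[0,6,0]},{"grip":0.5,"delta_pos":[0,0,0],"rotation":[0,6,0]},{"grip":0.5,"delta_pos":[0,0,0],"rotation":[0,3,0]},{"grip":0.5,"delta_pos":[0,0,0],"rotation":[0,0,0]}]' 100
python3 go.py 0.6842 0.0417 0.26 -20
python3 -c "
from h import *
o=st()
snap('top','t25.png',(340,180,440,280),6)
snap('wrist','w25.png',(180,120,460,400),2)"
```

```text
time: 38.07
tcp_pos: [0.6853, 0.0423, 0.2604]
tool_rot: [-1.567, -0.005, -0.356]
wrist_force: [7.0, 6.3, -2.0]
grip_width: 0.0088
t 38.07 pos [0.6853 0.0423 0.2604] yaw -20.42 tilt [-89.77  -0.3 ]
delta x,y,z cm [-0.08  0.04 -0.1 ] |h| 0.1 rot y deg (+) -0.42 q6 0.25
{'time': 38.0667, 'qpos': [-0.1012, 0.7759, 1.3753, 0.0031, 0.9843, 0.2534], 'qd': [0.0001, 0.0025, 0.0008, 0.0025, -0.0005, -0.0572], 'tcp_pos': [0.6853, 0.0423, 0.2604], 'tool_rot': [-1.5668, -0.0052, -0.3563], 'wrist_force': [7.0265, 6.267, -1.9593], 'torque': [0.8556, -0.6619, 0.0527], 'grip_width': 0.0088}
```

View pics/t25.png

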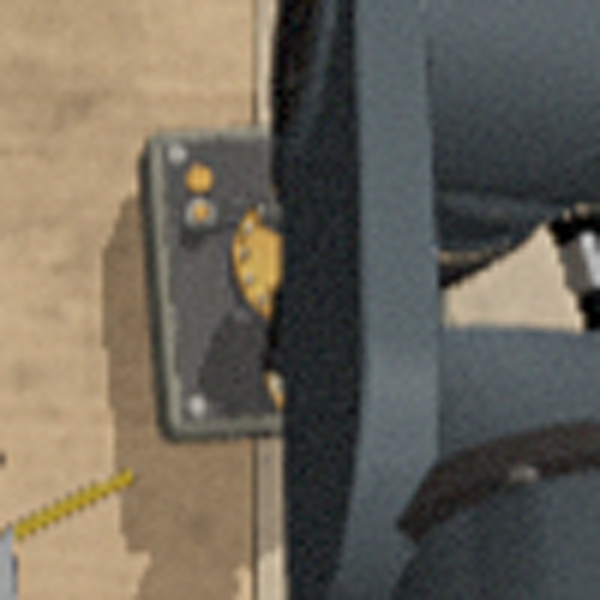

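View pics/w25.png

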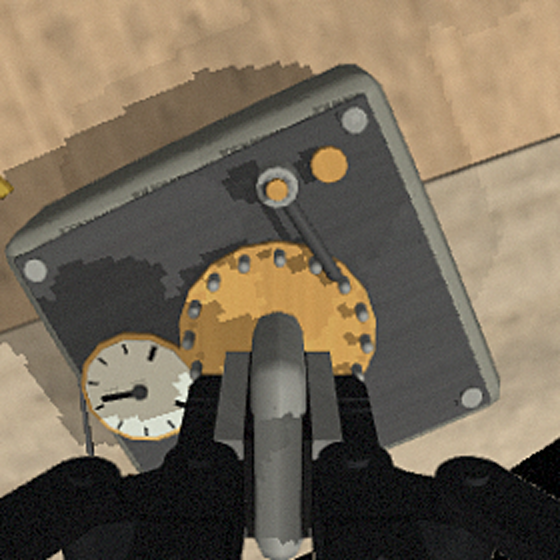

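```bash
python3 -m handwheel '[{"grip":0.5,"delta_pos":[0,0,0],"rotation":[0,4,0]},{"grip":0.5,"delta_pos":[0,0,0],"rotation":[0,6,0]},{"grip":0.5,"delta_pos":[0,0,0],"rotation":[0,6,0]},{"grip":0.5,"delta_pos":[0,0,0],"rotation":[0,6,0]},{"grip":0.5,"delta_pos":[0,0,0],"rotation":[0,6,0]},{"grip":0.5,"delta_pos":[0,0,0],"rotation":[0,6,0]},{"grip":0.5,"delta_pos":[0,0,0],"rotation":[0,6,0]},{"grip":0.5,"delta_pos":[0,0,0],"rotation":[0,6,0]},{"grip":0.5,"delta_pos":[0,0,0],"rotation":[0,6,0]},{"grip":0.5,"delta_pos":[0,0,0],"rotation":[0,6,0]},{"grip":0.5,"delta_pos":[0,0,0],"rotation":[0,6,0]},{"grip":0.5,"delta_pos":[0,0,0],"rotation":[0,6,0]},{"grip":0.5,"delta_pos":[0,0,0],"rotation":[0,6,0]},{"grip":0.5,"delta_pos":[0,0,0],"rotation":[0,6,0]},{"grip":0.5,"delta_pos":[0,0,0],"rotation":[0,6,0]},{"grip":0.5,"delta_pos":[0,0,0],"rotation":[0,6,0]},{"grip":0.5,"delta_pos":[0,0,0],"rotation":[0,1.5,0]},{"grip":0.5,"delta_pos":[0,0,0],"rotation":[0,0,0]},{"grip":0.5,"delta_pos":[0,0,0],"rotation":[0,0,0]}]' 100
python3 go.py 0.6842 0.0417 0.26 -115
python3 -c "
from h import *
o=st()
snap('wrist','w26.png',(180,120,460,400),2)"
```

```text
time: 39.75
tcp_pos: [0.6859, 0.0408, 0.2604]
tool_rot: [-1.563, 0.003, -2.021]
wrist_force: [8.5, 1.2, -3.2]
grip_width: 0.0085
t 39.75 pos [0.6859 0.0408 0.2604] yaw -115.82 tilt [-89.58   0.17]
delta x,y,z cm [-0.    0.04 -0.19] |h| 0.2 rot y deg (+) -0.82 q6 1.92
{'time': 39.75, 'qpos': [-0.1028, 0.7763, 1.3745, 0.0003, 0.9829, 1.9184], 'qd': [0.0013, -0.0013, -0.0003, -0.0001, -0.0, -0.0006], 'tcp_pos': [0.6859, 0.0408, 0.2604], 'tool_rot': [-1.5634, 0.0029, -2.0214], 'wrist_force': [8.4928, 1.23, -3.1586], 'torque': [0.3525, -0.789, 0.1024], 'grip_width': 0.0085}
```

View pics/w26.png

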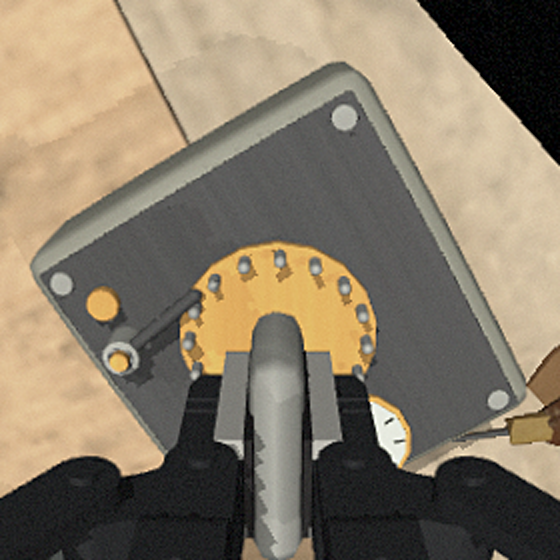

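```bash
python3 -m handwheel '[{"grip":1.5,"delta_pos":[0,0,0],"rotation":[0,0,0]},{"grip":2.5,"delta_pos":[0,0,0],"rotation":[0,0,0]},{"grip":3.4,"delta_pos":[0,0,0],"rotation":[0,0,0]},{"grip":3.4,"delta_pos":[0,-0.5,0],"rotation":[0,0,0]},{"grip":3.4,"delta_pos":[0,-1.5,0],"rotation":[0,0,0]},{"grip":3.4,"delta_pos":[0,-2,0],"rotation":[0,0,0]},{"grip":3.4,"delta_pos":[0,-1,0],"rotation":[0,0,0]},{"grip":3.4,"delta_pos":[0,0,0],"rotation":[0,0,0]},{"grip":3.4,"delta_pos":[0,0,0],"rotation":[0,-6.9,0]},{"grip":3.4,"delta_pos":[0,0,0],"rotation":[0,-6.9,0]},{"grip":3.4,"delta_pos":[0,0,0],"rotation":[0,-6.9,0]},{"grip":3.4,"delta_pos":[0,0,0],"rotation":[0,-6.9,0]},{"grip":3.4,"delta_pos":[0,0,0],"rotation":[0,-6.9,0]},{"grip":3.4,"delta_pos":[0,0,0],"rotation":[0,-6.9,0]},{"grip":3.4,"delta_pos":[0,0,0],"rotation":[0,-6.9,0]},{"grip":3.4,"delta_pos":[0,0,0],"rotation":[0,-6.9,0]},{"grip":3.4,"delta_pos":[0,0,0],"rotation":[0,-6.9,0]},{"grip":3.4,"delta_pos":[0,0,0],"rotation":[0,-6.9,0]}]' 100
python3 -m handwheel '[{"grip":3.4,"delta_pos":[0,0,0],"rotation":[0,-6.9,0]},{"grip":3.4,"delta_pos":[0,0,0],"rotation":[0,-6.9,0]},{"grip":3.4,"delta_pos":[0,0,0],"rotation":[0,-6.9,0]},{"grip":3.4,"delta_pos":[0,0,0],"rotation":[0,-6.9,0]},{"grip":3.4,"delta_pos":[0,0,0],"rotation":[0,-6.9,0]},{"grip":3.4,"delta_pos":[0,0,0],"rotation":[0,-6.9,0]},{"grip":3.4,"delta_pos":[0,0,0],"rotation":[0,-6.9,0]},{"grip":3.4,"delta_pos":[0,0,0],"rotation":[0,-6.9,0]},{"grip":3.4,"delta_pos":[0,0,0],"rotation":[0,-6.9,0]},{"grip":3.4,"delta_pos":[0,0,0],"rotation":[0,-6.9,0]},{"grip":3.4,"delta_pos":[0,0,0],"rotation":[0,-6.9,0]},{"grip":3.4,"delta_pos":[0,0,0],"rotation":[0,-6.9,0]},{"grip":3.4,"delta_pos":[0,0,0],"rotation":[0,-6.9,0]},{"grip":3.4,"delta_pos":[0,0,0],"rotation":[0,-6.9,0]},{"grip":3.4,"delta_pos":[0,0,0],"rotation":[0,-6.9,0]},{"grip":3.4,"delta_pos":[0,0,0],"rotation":[0,-6.9,0]},{"grip":3.4,"delta_pos":[0,0,0],"rotation":[0,-6.9,0]},{"grip":3.4,"delta_pos":[0,0,0],"rotation":[0,0,0]},{"grip":3.4,"delta_pos":[0,0,0],"rotation":[0,0,0]}]'
python3 go.py 0.6842 0.0417 0.26 69.7
python3 -c "
from h import *
snap('wrist','w27.png',(180,120,460,400),2)"
```

```text
time: 41.3
tcp_pos: [0.6832, 0.0412, 0.3087]
tool_rot: [-1.572, 0.001, -0.811]
wrist_force: [-0.6, -0.3, 0.1]
grip_width: 0.0338
time: 42.88
tcp_pos: [0.6834, 0.0412, 0.309]
tool_rot: [-1.569, 0.001, 1.228]
wrist_force: [0.1, -0.3, 0.3]
grip_width: 0.0339
t 42.88 pos [0.6834 0.0412 0.309 ] yaw 70.34 tilt [-8.992e+01  3.000e-02]
delta x,y,z cm [ 0.08  4.9  -0.07] |h| 0.1 rot y deg (+) 0.64 q6 -1.33
```

View pics/w27.png

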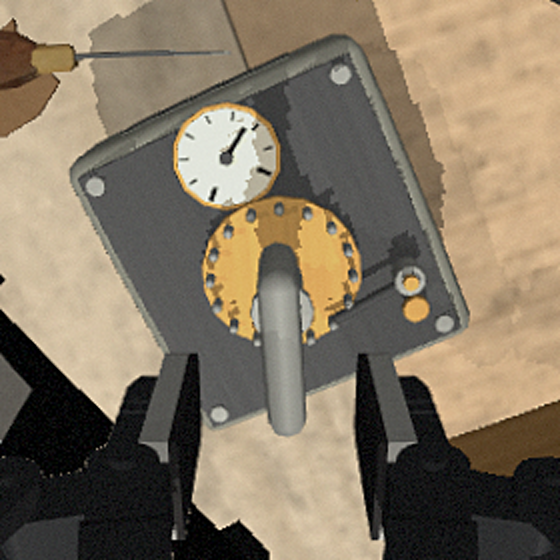

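```bash
python3 -m handwheel '[{"grip":3.4,"delta_pos":[0.1,1,-0.1],"rotation":[0,0.6,0]},{"grip":3.4,"delta_pos":[0,1.4,0],"rotation":[0,0,0]},{"grip":3.4,"delta_pos":[0,1.4,0],"rotation":[0,0,0]},{"grip":3.4,"delta_pos":[0,1.1,0],"rotation":[0,0,0]},{"grip":3.4,"delta_pos":[0,0,0],"rotation":[0,0,0]},{"grip":3.4,"delta_pos":[0,0,0],"rotation":[0,0,0]},{"grip":0.5,"delta_pos":[0,0,0],"rotation":[0,0,0]},{"grip":0.5,"delta_pos":[0,0,0],"rotation":[0,0,0]},{"grip":0.5,"delta_pos":[0,0,0],"rotation":[0,0,0]},{"grip":0.5,"delta_pos":[0,0,0],"rotation":[0,0,0]},{"grip":0.5,"delta_pos":[0,0,0],"rotation":[0,0,0]},{"grip":0.5,"delta_pos":[0,0,0],"rotation":[0,0,0]}]' 100
python3 go.py 0.6842 0.0417 0.26 69.7; python3 -c "
from h import *
st()"
python3 -m handwheel '[{"grip":0.5,"delta_pos":[0,0,0],"rotation":[0,3,0]},{"grip":0.5,"delta_pos":[0,0,0],"rotation":[0,6,0]},{"grip":0.5,"delta_pos":[0,0,0],"rotation":[0,6,0]},{"grip":0.5,"delta_pos":[0,0,0],"rotation":[0,6,0]},{"grip":0.5,"delta_pos":[0,0,0],"rotation":[0,6,0]},{"grip":0.5,"delta_pos":[0,0,0],"rotation":[0,6,0]},{"grip":0.5,"delta_pos":[0,0,0],"rotation":[0,6,0]},{"grip":0.5,"delta_pos":[0,0,0],"rotation":[0,6,0]},{"grip":0.5,"delta_pos":[0,0,0],"rotation":[0,6,0]},{"grip":0.5,"delta_pos":[0,0,0],"rotation":[0,6,0]},{"grip":0.5,"delta_pos":[0,0,0],"rotation":[0,6,0]},{"grip":0.5,"delta_pos":[0,0,0],"rotation":[0,6,0]},{"grip":0.5,"delta_pos":[0,0,0],"rotation":[0,6,0]},{"grip":0.5,"delta_pos":[0,0,0],"rotation":[0,6,0]},{"grip":0.5,"delta_pos":[0,0,0],"rotation":[0,6,0]},{"grip":0.5,"delta_pos":[0,0,0],"rotation":[0,3,0]},{"grip":0.5,"delta_pos":[0,0,0],"rotation":[0,0,0]},{"grip":0.5,"delta_pos":[0,0,0],"rotation":[0,0,0]}]' 100
python3 go.py 0.6842 0.0417 0.26 -92.8; python3 -c "
from h import *
st()
snap('wrist','w28.png',(180,120,460,400),2)"
```

```text
time: 43.93
tcp_pos: [0.6853, 0.0417, 0.2617]
tool_rot: [-1.573, -0.0, 1.22]
wrist_force: [-0.8, -1.0, 4.0]
grip_width: 0.0082
t 43.93 pos [0.6853 0.0417 0.2617] yaw 69.92 tilt [-90.1  -0. ]
delta x,y,z cm [-0.04  0.17  0.1 ] |h| 0.1 rot y deg (+) 0.22 q6 -1.32
{'time': 43.9333, 'qpos': [-0.1015, 0.7747, 1.3732, -0.0004, 0.9919, -1.3216], 'qd': [-0.0, 0.0008, 0.0004, 0.0002, 0.0015, -0.0002], 'tcp_pos': [0.6853, 0.0417, 0.2617], 'tool_rot': [-1.5726, -0.0001, 1.2204], 'wrist_force': [-0.7978, -0.9622, 4.0272], 'torque': [-0.1127, 0.1212, 0.1466], 'grip_width': 0.0082}
time: 45.43
tcp_pos: [0.6857, 0.0419, 0.2617]
tool_rot: [-1.57, -0.003, -0.349]
wrist_force: [1.5, 0.1, 4.7]
grip_width: 0.009
t 45.43 pos [0.6857 0.0419 0.2617] yaw -20.0 tilt [-89.95  -0.16]
delta x,y,z cm [-0.13  0.17 -0.07] |h| 0.2 rot y deg (+) 72.8 q6 0.25
{'time': 45.4333, 'qpos': [-0.1013, 0.775, 1.3725, 0.0002, 0.9911, 0.2477], 'qd': [-0.0007, 0.0008, 0.0017, -0.0004, -0.0013, -0.0018], 'tcp_pos': [0.6857, 0.0419, 0.2617], 'tool_rot': [-1.5699, -0.0029, -0.3491], 'wrist_force': [1.5395, 0.1106, 4.6775], 'torque': [-0.0575, -0.0523, 0.162], 'grip_width': 0.009}
```

View pics/w28.png

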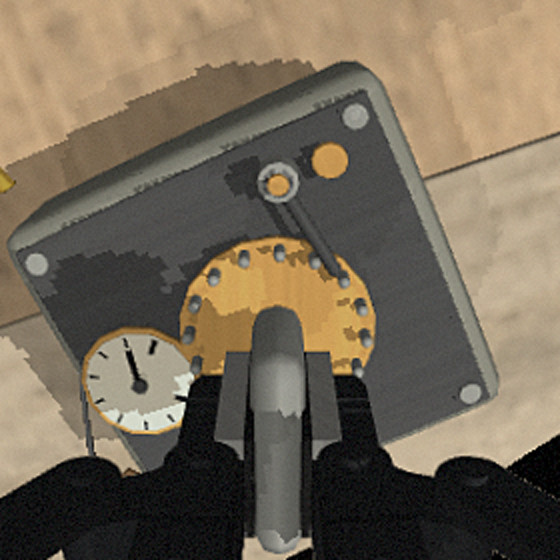

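```bash
python3 -m handwheel '[{"grip":0.5,"delta_pos":[0,0,0],"rotation":[0,4,0]},{"grip":0.5,"delta_pos":[0,0,0],"rotation":[0,6,0]},{"grip":0.5,"delta_pos":[0,0,0],"rotation":[0,6,0]},{"grip":0.5,"delta_pos":[0,0,0],"rotation":[0,6,0]},{"grip":0.5,"delta_pos":[0,0,0],"rotation":[0,6,0]},{"grip":0.5,"delta_pos":[0,0,0],"rotation":[0,6,0]},{"grip":0.5,"delta_pos":[0,0,0],"rotation":[0,6,0]},{"grip":0.5,"delta_pos":[0,0,0],"rotation":[0,6,0]},{"grip":0.5,"delta_pos":[0,0,0],"rotation":[0,6,0]},{"grip":0.5,"delta_pos":[0,0,0],"rotation":[0,6,0]},{"grip":0.5,"delta_pos":[0,0,0],"rotation":[0,6,0]},{"grip":0.5,"delta_pos":[0,0,0],"rotation":[0,4,0]},{"grip":0.5,"delta_pos":[0,0,0],"rotation":[0,3,0]},{"grip":0.5,"delta_pos":[0,0,0],"rotation":[0,2,0]},{"grip":0.5,"delta_pos":[0,0,0],"rotation":[0,0,0]},{"grip":0.5,"delta_pos":[0,0,0],"rotation":[0,0,0]}]' 100
python3 go.py 0.6842 0.0417 0.26 -92.8; python3 -c "
from h import *
st()"
```

```text
time: 46.82
tcp_pos: [0.6859, 0.0415, 0.2618]
tool_rot: [-1.567, -0.001, -1.623]
wrist_force: [2.4, -0.1, 5.1]
grip_width: 0.008
t 46.82 pos [0.6859 0.0415 0.2618] yaw -93.02 tilt [-8.979e+01 -3.000e-02]
delta x,y,z cm [-0.01  0.18 -0.17] |h| 0.2 rot y deg (+) -0.22 q6 1.52
{'time': 46.8167, 'qpos': [-0.1017, 0.7751, 1.3721, -0.0004, 0.9907, 1.5219], 'qd': [0.0003, -0.0001, 0.0, -0.0007, -0.0013, -0.003], 'tcp_pos': [0.6859, 0.0415, 0.2618], 'tool_rot': [-1.5672, -0.0006, -1.6234], 'wrist_force': [2.4064, -0.0656, 5.122], 'torque': [-0.2173, -0.0586, 0.117], 'grip_width': 0.008}
```

```bash
python3 -m handwheel '[{"grip":0.5,"delta_pos":[0,0,0],"rotation":[0,1.5,0]},{"grip":0.5,"delta_pos":[0,0,0],"rotation":[0,0,0]},{"grip":1.5,"delta_pos":[0,0,0],"rotation":[0,0,0]},{"grip":2.5,"delta_pos":[0,0,0],"rotation":[0,0,0]},{"grip":3.4,"delta_pos":[0,0,0],"rotation":[0,0,0]},{"grip":3.4,"delta_pos":[0,-0.5,0],"rotation":[0,0,0]},{"grip":3.4,"delta_pos":[0,-1.5,0],"rotation":[0,0,0]},{"grip":3.4,"delta_pos":[0,-2,0],"rotation":[0,0,0]},{"grip":3.4,"delta_pos":[0,-2,0],"rotation":[0,0,0]},{"grip":3.4,"delta_pos":[0,-2,0],"rotation":[0,-6,0]},{"grip":3.4,"delta_pos":[0,-2,0],"rotation":[0,-6,0]},{"grip":3.4,"delta_pos":[0,0,0],"rotation":[0,-6,0]},{"grip":3.4,"delta_pos":[0,0,0],"rotation":[0,-6,0]},{"grip":3.4,"delta_pos":[0,0,0],"rotation":[0,-6,0]},{"grip":3.4,"delta_pos":[0,0,0],"rotation":[0,-6,0]},{"grip":3.4,"delta_pos":[0,0,0],"rotation":[0,-6,0]},{"grip":3.4,"delta_pos":[0,0,0],"rotation":[0,-6,0]},{"grip":3.4,"delta_pos":[0,0,0],"rotation":[0,0,0]}]'
python3 -c "
from h import *
st()
snap('wrist','w29.png');snap('top','t29.png',(210,195,430,350),3.6);snap('side','s29.png')
im=cv2.imread('pics/w29.png');cv2.imwrite('pics/g29.png',cv2.resize(im[150:400,180:460],None,fx=2.4,fy=2.4,interpolation=cv2.INTER_CUBIC))"
```

```text
time: 48.32
tcp_pos: [0.6846, 0.042, 0.3605]
tool_rot: [-1.571, 0.001, -0.811]
wrist_force: [0.2, 0.3, 0.3]
grip_width: 0.034
{'time': 48.3167, 'qpos': [-0.1013, 0.6573, 1.3079, 0.0003, 1.1776, 0.7099], 'qd': [-0.002, 0.0012, -0.0027, 0.0002, -0.0036, 0.14], 'tcp_pos': [0.6846, 0.042, 0.3605], 'tool_rot': [-1.5714, 0.0011, -0.8113], 'wrist_force': [0.1743, 0.2962, 0.2552], 'torque': [-0.0378, -0.0175, 0.0068], 'grip_width': 0.034}
```

View pics/g29.png

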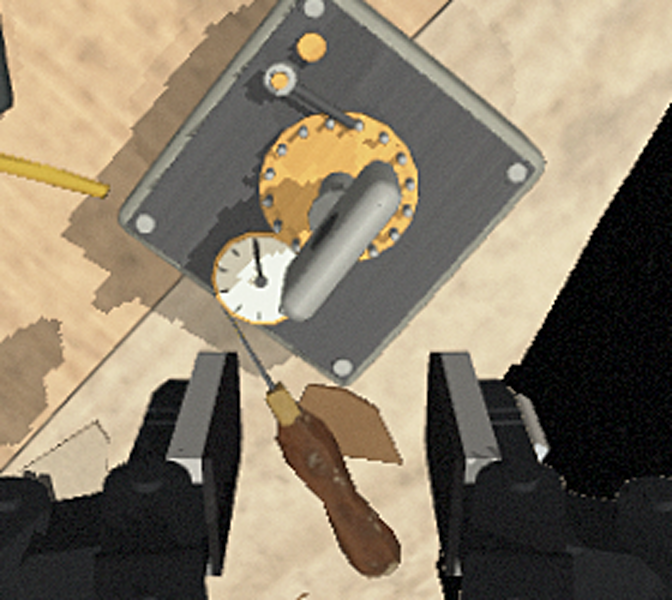

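View pics/t29.png

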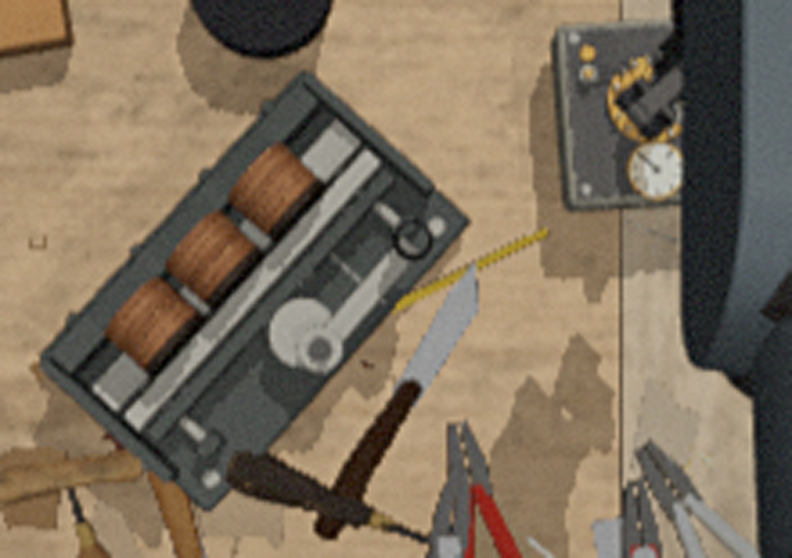

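View pics/s29.png

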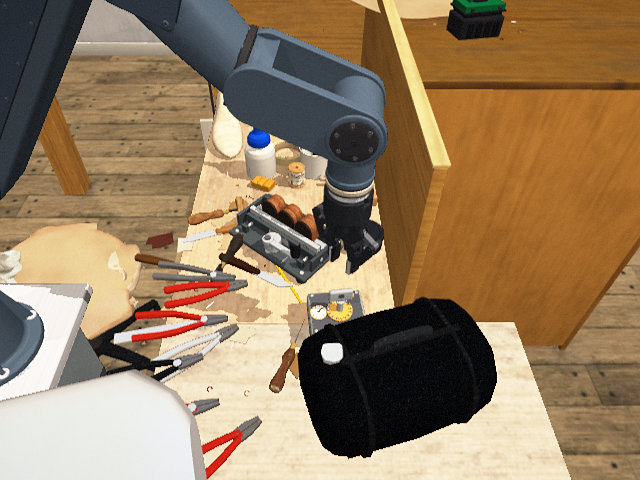

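```bash
python3 -m handwheel '[{"grip":3.4,"delta_pos":[0,0,0],"rotation":[0,-6.9,0]},{"grip":3.4,"delta_pos":[0,0,0],"rotation":[0,-6.9,0]},{"grip":3.4,"delta_pos":[0,0,0],"rotation":[0,-6.9,0]},{"grip":3.4,"delta_pos":[0,0,0],"rotation":[0,-6.9,0]},{"grip":3.4,"delta_pos":[0,0,0],"rotation":[0,-6.9,0]},{"grip":3.4,"delta_pos":[0,0,0],"rotation":[0,-6.9,0]},{"grip":3.4,"delta_pos":[0,0,0],"rotation":[0,-6.9,0]},{"grip":3.4,"delta_pos":[0,0,0],"rotation":[0,-6.9,0]},{"grip":3.4,"delta_pos":[0,0,0],"rotation":[0,-6.9,0]},{"grip":3.4,"delta_pos":[0,0,0],"rotation":[0,-6.9,0]},{"grip":3.4,"delta_pos":[0,0,0],"rotation":[0,-6.9,0]},{"grip":3.4,"delta_pos":[0,0,0],"rotation":[0,-6.9,0]},{"grip":3.4,"delta_pos":[0,0,0],"rotation":[0,-6.9,0]},{"grip":3.4,"delta_pos":[0,0,0],"rotation":[0,-6.9,0]},{"grip":3.4,"delta_pos":[0,0,0],"rotation":[0,-6.9,0]},{"grip":3.4,"delta_pos":[0,0,0],"rotation":[0,-6.9,0]},{"grip":3.4,"delta_pos":[0,0,0],"rotation":[0,-6.9,0]},{"grip":3.4,"delta_pos":[0,0,0],"rotation":[0,0,0]},{"grip":3.4,"delta_pos":[0,0,0],"rotation":[0,0,0]}]'
python3 -c "
from h import *
snap('wrist','w30.png')
im=cv2.imread('pics/w30.png');cv2.imwrite('pics/g30.png',cv2.resize(im[130:310,225:415],None,fx=4,fy=3.3,interpolation=cv2.INTER_CUBIC))
cv2.imwrite('pics/g30b.png',cv2.resize(im[155:215,270:330],None,fx=9,fy=9,interpolation=cv2.INTER_CUBIC))"
```

```text
time: 50.05
tcp_pos: [0.6849, 0.0419, 0.3606]
tool_rot: [-1.57, 0.0, 1.23]
wrist_force: [0.4, -0.1, 0.3]
grip_width: 0.034
```

View pics/g30.png

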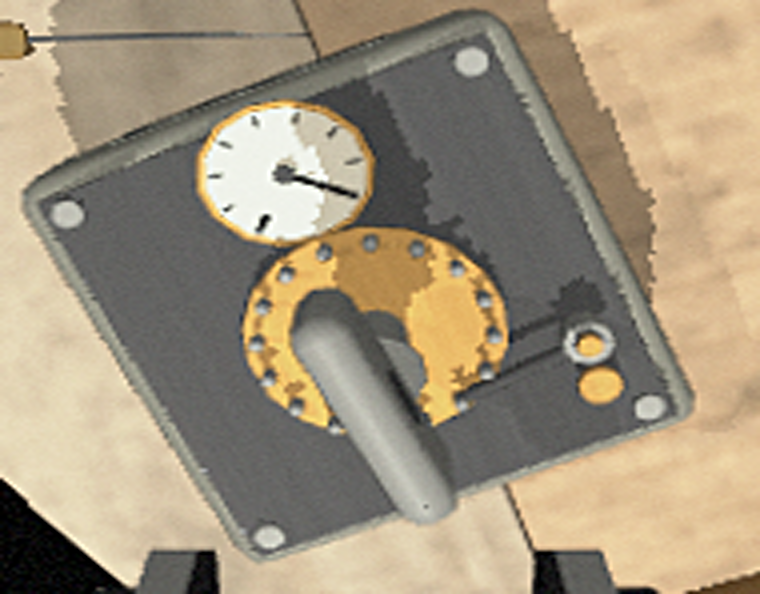

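View pics/g30b.png

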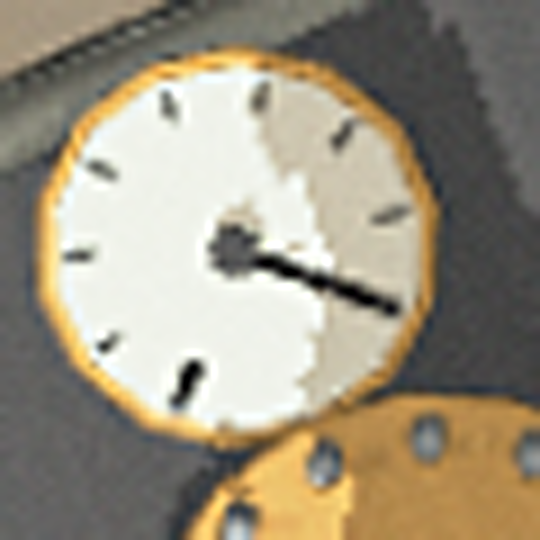

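```bash
python3 -m handwheel '[{"grip":3.4,"delta_pos":[0,-2,0],"rotation":[0,0,0]},{"grip":3.4,"delta_pos":[0,-2,0],"rotation":[0,0,0]},{"grip":3.4,"delta_pos":[0,0,0],"rotation":[0,0,0]},{"grip":3.4,"delta_pos":[0,0,0],"rotation":[0,0,0]},{"grip":3.4,"delta_pos":[0,0,0],"rotation":[0,0,0]}]'
python3 - <<'E'
from h import *
snap("wrist","w31.png")
E
```

```text
time: 50.52
tcp_pos: [0.6846, 0.0419, 0.4001]
tool_rot: [-1.57, 0.0, 1.233]
wrist_force: [-0.2, 0.5, -1.0]
grip_width: 0.0341
```

View pics/w31.png

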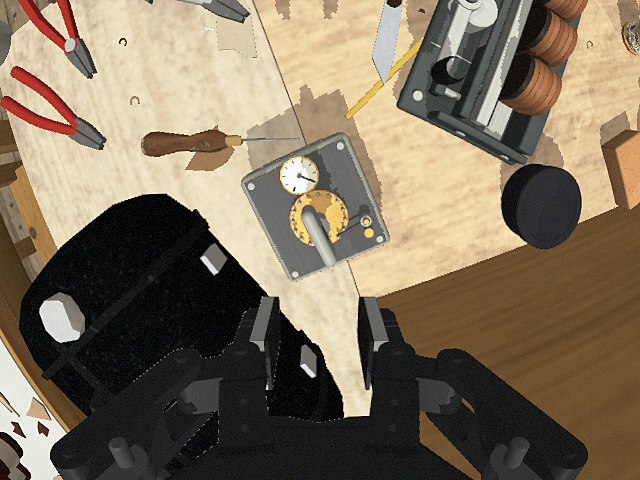

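The pointer still lies on the end mark at (303,177), the heels are clamped at the upper right, and the gripper is touching nothing.

```bash
python3 -c "
from rig import close_job
print(close_job())"
```

```text
the job is handed in; nothing more can be done
None
```

The job is done and handed in at about 50 s of the 210 s allowed, with the gripper clear of everything. It gave no verdict.

- **Heels:** There were three. I swung the lever open and stood them upright on the rail at y of about +52, 0 and −52 mm, with their flat faces towards the jaws.
- **Press:** My first swing left the lever slightly short, at about 1.53–1.55 rad, so I pushed it further. After that the top view gave 1.60 rad and the wrist view about 1.57–1.60, and the jaws were closed on all three heels.
- **Timer:** The dial showed 9 clicks already wound. I wound on 8 and then 7 clicks in two part turns. With the key let go, the pointer lies exactly on the end mark, which means fully wound; one click short would show as 11° off.
- **Rest of the bench:** I saw nothing else moved in the last pictures I took. I saw no sign of a knocked heel or a slackened grip.

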